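Load the vial mixer and bolt its sprung gate over the vials

TASK

Load the vial mixer on the bench: twist every sample vial that is standing there down into a well of its own until it is fully home, and fill any well left over with an orange blank, twisted home in the same way, so that the gate bears evenly. Then swing the sprung gate down flat over them, hold it down and slide its red-knobbed bolt all the way out under the keeper, so that the gate stays shut by itself. Turn back and forth rather than forcing: the mixer's head rides on soft mounts and must never be pushed down onto its stops; leave the tape roll and the other things on the bench where they are.

Things in the scene. Friction and masses are not known exactly. Their poses are not given: they have to be found in the camera images.
- vial_a_mid (a point): Sample vial: upright glass vial 20 mm across and 50 mm tall with a light grey screw cap, 40 g, bottom-heavy, loose, standing on the bench to the left of the mixer. May be absent (one to three sample vials are there). The point is its centre, 25 mm above its foot; z is its axis, upwards. Grip its upper part, so that the fingertips stay at least 25 mm above its foot.
- vial_b_mid (a point): Sample vial: upright glass vial 20 mm across and 50 mm tall with a black screw cap, 40 g, bottom-heavy, loose, standing on the bench to the left of the mixer. May be absent (one to three sample vials are there). The point is its centre, 25 mm above its foot; z is its axis, upwards. Grip its upper part, so that the fingertips stay at least 25 mm above its foot.
- vial_c_mid (a point): Sample vial: upright glass vial 20 mm across and 50 mm tall with a blue screw cap, 40 g, bottom-heavy, loose, standing on the bench to the left of the mixer. May be absent (one to three sample vials are there). The point is its centre, 25 mm above its foot; z is its axis, upwards. Grip its upper part, so that the fingertips stay at least 25 mm above its foot.
- blank_a_mid (a point): Blank: plain orange plastic plug, 20 mm across and 50 mm tall, 40 g, bottom-heavy, loose, standing on the bench to the right of the mixer; handled and seated just like a vial. The point is its centre, 25 mm above its foot; z is its axis, upwards.
- blank_b_mid (a point): Blank: plain orange plastic plug, 20 mm across and 50 mm tall, 40 g, bottom-heavy, loose, standing on the bench to the right of the mixer; handled and seated just like a vial. The point is its centre, 25 mm above its foot; z is its axis, upwards.
- mixer: The vial mixer: grey housing, 324 mm wide along y and 202 mm deep, fixed to the bench, carrying the sprung head. Origin on the bench under the middle well; x points away from the robot across the row of wells, y along the row, to the left.
- well_1 (a point): Left well (+y end) of three in a row, 72 mm apart; the point is the centre of its floor, 64 mm above the bench with the head at rest. Axes as the mixer's, z up. Round it stands a dark collar, 38 mm across and 22 mm high with a 24 mm bore. A vial or blank that is fully home stands on the floor: centre 25 mm, top 50 mm above this point.
- well_2 (a point): Middle well, like well_1. Inside each well three red rubber-faced sprung jaws narrow towards the floor: they touch a 20 mm vial or blank when its foot is about 15 mm above the floor and grip harder and harder on the way down. Once let go, it stays as deep as it was left.
- well_3 (a point): Right well (-y end, nearest the keeper), like well_1. Straight pushing sticks halfway (it would take some 30 N to reach the floor); while the vial is being turned back and forth (0.7 rad either side, about 1 s a swing) it sinks 2 or 3 mm a swing under 4 to 15 N. Pausing the turning stops it; it never needs a full turn.
- mixer_head (a joint): How far the head (aluminium plate that carries wells, gate and keeper) is pushed down on its soft mounts, m: 0 at rest, then 3 N per mm after the first 1.5 N. Its stops count as reached at 0.0075 (24 N), which must never happen. It comes back up when let go.
- gate (a joint): Angle of the hold-down gate, rad: 0 flat over the vials, 1.95 standing open, leaning back 22 degrees past upright, where its torsion spring keeps it. Let go unbolted it springs open again; it takes about 2 N at gate_press to start it and 4 N to hold it flat. It cannot lie flat on a vial that stands proud.
- gate_hinge (a point): Middle of the gate's hinge axis, 100 mm behind the row of wells (+x) and 54.5 mm above the well floors. The axis runs along y; axes as the wells'. Angle a puts a point of the gate at distance R at R cos a in front of (-x) and R sin a above this point.
- gate_press (a point): Where to press: on the upper face of the gate (aluminium plate 5 mm thick, 244 mm wide along y, free edge 135 mm from the hinge axis), 115 mm from the axis; moves with the gate. x to the hinge, z out of the face. Standing open, this face looks away from the robot: pull the gate over from behind. The face is free from here to 130 mm towards +y and 35 mm towards -y.
- bolt (a joint): How far the bolt on the gate is slid out, m: 0 drawn back, 0.024 fully out towards -y; 0.016 or more holds the gate. About 2 N moves it and it stays where it is left. It passes under the keeper only with the gate held flat (below 0.02 rad); let go then, the gate rises about 0.03 rad until the bolt bears on the keeper.
- bolt_knob (a point): Red knob of the bolt, 10 mm across, standing 27 mm up from the gate's face, 46 mm to the -y side of gate_press, in line with it; the point is half-way up. Closed fingers pressing on the plate can push it to -y. The keeper is a dark bridge on the head just beyond that end of the gate, its top 76 mm above the well floors.
- tape_roll: Roll of tan tape lying flat, 98 mm across, 25 mm tall; a bystander. Origin at its underside.
Mind the look-alikes: they are no part of the job. Leave any green or pink look-alike of the part that bears blank_b_mid alone.

How it is judged:
On the way, in this order (a step that is already met when the one before it is completed fails the run):
1. every sample vial is fully home in a well and every other well holds a blank, fully home (((horizontal distance between vial_a_mid and well_1 below 0.005 m and z of vial_a_mid in the frame of well_1 between 0.02 and 0.027 m and angle between vial_a_mid's own z axis and vertical below 0.1 rad) or (horizontal distance between vial_a_mid and well_2 below 0.005 m and z of vial_a_mid in the frame of well_2 between 0.02 and 0.027 m and angle between vial_a_mid's own z axis and vertical below 0.1 rad) or (horizontal distance between vial_a_mid and well_3 below 0.005 m and z of vial_a_mid in the frame of well_3 between 0.02 and 0.027 m and angle between vial_a_mid's own z axis and vertical below 0.1 rad)) and ((horizontal distance between vial_b_mid and well_1 below 0.005 m and z of vial_b_mid in the frame of well_1 between 0.02 and 0.027 m and angle between vial_b_mid's own z axis and vertical below 0.1 rad) or (horizontal distance between vial_b_mid and well_2 below 0.005 m and z of vial_b_mid in the frame of well_2 between 0.02 and 0.027 m and angle between vial_b_mid's own z axis and vertical below 0.1 rad) or (horizontal distance between vial_b_mid and well_3 below 0.005 m and z of vial_b_mid in the frame of well_3 between 0.02 and 0.027 m and angle between vial_b_mid's own z axis and vertical below 0.1 rad)) and ((horizontal distance between vial_c_mid and well_1 below 0.005 m and z of vial_c_mid in the frame of well_1 between 0.02 and 0.027 m and angle between vial_c_mid's own z axis and vertical below 0.1 rad) or (horizontal distance between vial_c_mid and well_2 below 0.005 m and z of vial_c_mid in the frame of well_2 between 0.02 and 0.027 m and angle between vial_c_mid's own z axis and vertical below 0.1 rad) or (horizontal distance between vial_c_mid and well_3 below 0.005 m and z of vial_c_mid in the frame of well_3 between 0.02 and 0.027 m and angle between vial_c_mid's own z axis and vertical below 0.1 rad)) and ((horizontal distance between vial_a_mid and well_1 below 0.005 m and z of vial_a_mid in the frame of well_1 between 0.02 and 0.027 m and angle between vial_a_mid's own z axis and vertical below 0.1 rad) or (horizontal distance between vial_b_mid and well_1 below 0.005 m and z of vial_b_mid in the frame of well_1 between 0.02 and 0.027 m and angle between vial_b_mid's own z axis and vertical below 0.1 rad) or (horizontal distance between vial_c_mid and well_1 below 0.005 m and z of vial_c_mid in the frame of well_1 between 0.02 and 0.027 m and angle between vial_c_mid's own z axis and vertical below 0.1 rad) or (horizontal distance between blank_a_mid and well_1 below 0.005 m and z of blank_a_mid in the frame of well_1 between 0.02 and 0.027 m and angle between blank_a_mid's own z axis and vertical below 0.1 rad) or (horizontal distance between blank_b_mid and well_1 below 0.005 m and z of blank_b_mid in the frame of well_1 between 0.02 and 0.027 m and angle between blank_b_mid's own z axis and vertical below 0.1 rad)) and ((horizontal distance between vial_a_mid and well_2 below 0.005 m and z of vial_a_mid in the frame of well_2 between 0.02 and 0.027 m and angle between vial_a_mid's own z axis and vertical below 0.1 rad) or (horizontal distance between vial_b_mid and well_2 below 0.005 m and z of vial_b_mid in the frame of well_2 between 0.02 and 0.027 m and angle between vial_b_mid's own z axis and vertical below 0.1 rad) or (horizontal distance between vial_c_mid and well_2 below 0.005 m and z of vial_c_mid in the frame of well_2 between 0.02 and 0.027 m and angle between vial_c_mid's own z axis and vertical below 0.1 rad) or (horizontal distance between blank_a_mid and well_2 below 0.005 m and z of blank_a_mid in the frame of well_2 between 0.02 and 0.027 m and angle between blank_a_mid's own z axis and vertical below 0.1 rad) or (horizontal distance between blank_b_mid and well_2 below 0.005 m and z of blank_b_mid in the frame of well_2 between 0.02 and 0.027 m and angle between blank_b_mid's own z axis and vertical below 0.1 rad)) and ((horizontal distance between vial_a_mid and well_3 below 0.005 m and z of vial_a_mid in the frame of well_3 between 0.02 and 0.027 m and angle between vial_a_mid's own z axis and vertical below 0.1 rad) or (horizontal distance between vial_b_mid and well_3 below 0.005 m and z of vial_b_mid in the frame of well_3 between 0.02 and 0.027 m and angle between vial_b_mid's own z axis and vertical below 0.1 rad) or (horizontal distance between vial_c_mid and well_3 below 0.005 m and z of vial_c_mid in the frame of well_3 between 0.02 and 0.027 m and angle between vial_c_mid's own z axis and vertical below 0.1 rad) or (horizontal distance between blank_a_mid and well_3 below 0.005 m and z of blank_a_mid in the frame of well_3 between 0.02 and 0.027 m and angle between blank_a_mid's own z axis and vertical below 0.1 rad) or (horizontal distance between blank_b_mid and well_3 below 0.005 m and z of blank_b_mid in the frame of well_3 between 0.02 and 0.027 m and angle between blank_b_mid's own z axis and vertical below 0.1 rad))), for 0.2 s.
2. the gate is held down flat over them with the bolt still drawn back (value of joint gate below 0.06 rad and value of joint bolt below 0.01 m), for 0.1 s.
At the end, for the whole second after the job is handed in: Each sample vial stands in one of the wells within 2 mm of the floor, centred within 5 mm and upright within 0.1 rad; each well holds a vial or a blank seated like that; the gate is down (below 0.06 rad) and at rest, with the bolt out by at least 16 mm (all of step 1 and value of joint gate below 0.06 rad and value of joint bolt above 0.016 m and velocity of joint gate below 0.05 rad/s); the robot touches nothing.
It fails at once if the mixer's head is pushed down onto its stops (7.5 mm or more) (value of joint mixer_head above 0.0075 m).
It fails at once if the tape roll is shifted by more than 30 mm (distance of tape_roll from where it was at the start of the episode above 0.03 m).
Of vial_a, vial_b, vial_c only 1 to 3 are there at a start; the rules pass over those that are not, and their reading is None.
At some moment in a run one of vial_a, vial_b, vial_c, blank_a, blank_b may be knocked a few centimetres aside while the robot is not near it.
It also fails if it takes over 210 s, if anything falls off the work surface, if the arm or the gripper's body presses on something with over 40 N, if the wrist force passes 120 N, or if a joint passes its speed limit or range.

ROBOT

A 6-joint arm with a two-finger parallel gripper is mounted at the origin on a cart in front of the work surface, level with it; the furniture and walls round the work are solid. World frame = base frame: x ahead of the robot, y to its left, z up, the work surface at z = 0. Lengths are in m, angles in rad, forces in N, time in s.
With the tool pointing down it reaches from about 0.35 to 0.975 m from the base axis. Payload 4.9 kg.
Tool frame: the origin (TCP) lies at the very end of the fingers, on their centre line; the grasp point (between the pads) lies 19 mm behind it (manip.grasp_offset is the distance from the TCP to the grasp point, in m); z points along the fingers, y is the line along which they close (so a half turn about z gives the same grasp; the last joint's range is limited). The gripper opens to 85 mm and grips with 20 to 120 N. Pads are 22 mm wide; open, the fingers measure 114 mm over their backs; the gripper's body (76 mm by 85 mm) begins 54 mm behind the grasp point. The pads swing forward as they close: fully open they stand 13 mm farther back than shut.
Start: joints at [-1.236, 0.053, 1.613, -0, 1.476, -0.119], TCP at [0.274, -0.562, 0.231] pointing down, gripper open.
Joint ranges: [-3.01, 3.01], [-1.01, 2.22], [0.06, 2.58], [-1.02, 4.17], [0.09, 2.62], [-3.14, 3.14]. Speed limits (rad/s): [2.57, 2.57, 3.14, 3.14, 3.14, 3.14].

INTERFACE

Orientations are given as a unit quaternion [w, x, y, z].
In Python, from plant import manip, eyes, job_done, models gives the robot as it stands.
- The arm moves only by the tool servo_tool, never from a script. Its argument "motion" is one flat list of numbers, 5 for each row, row after row: the opening, from -1 (shut) to 1 (fully open), then the shift along the tool's x, y, z normalised to -1 to 1, where 1 is 120 mm, then the turn about the tool's z normalised to -1 to 1, where 1 is 45 degrees. A call has 1 to 5 rows; each row is the pose to reach, as a shift and turn from the pose commanded when the call began, along the tool's axes at that moment; what a row does not reach only later rows make up. A row lasts 1/8 s, in which the tool goes at most 62.5 mm and 10.7 degrees, less where a joint would pass 70% of its speed; a pose out of reach is approached as far as the arm can. A call with a number of a shift or a turn outside -1 to 1 is refused whole. A call with a gripper value outside its range is refused whole. The fingers move at their own pace and stop on an object; the grip force is fixed at half the most. Time passes only in rows, so rows that repeat a pose let the fingers close. It gives the time, the measured TCP pose, the force, the opening and the grip force at its end, in the units of the state.
- manip.state(): the state, without advancing time (a new reading comes with each control period).
- eyes.grab_frame(name): name is "side" or "top" or "wrist"; returns (picture, depth): 420x560x3 uint8, red, green, blue; 420x560 float32, m along the optical axis (not along the pixel's ray), 0 where there is no reading.
- eyes.camera_params(name): a dict with "fov_y" (degrees; the focal length in pixels is half the picture's height over the tangent of half this angle, whatever the lens; pixels are square), "cx", "cy" (the principal point, pixels), "pose" (4x4, takes a point from camera to world coordinates); the wrist camera has in their place "T_tool_cam" (4x4, takes a point from camera to tool coordinates, whose origin is the TCP and whose axes are the flange's). Camera axes: x right, y up, looking along -z (the intrinsics and any distortion apply to the point x, -y, -z); pixel columns grow to the right and rows downward; lengths in m; the calibration is good to about 2 mm. A picture is of the moment at which its call begins: read the wrist's pose just before it. camera_params takes no time and is no camera call.
- job_done(): hands the job in; it is judged then, once.
Trained networks look in the newest picture that a camera, given by its name, has taken for a name from the list of things; names that differ only in an ending like _2 or _b are one class to them, and where a whole thing is asked for, a point or a joint stands for the part that bears it (a point fixed in the world has none). Each returns a list of dicts, best first, with "p" (0 to 1); they miss things now and then, are a little off and sometimes report something else, mostly with a low value. They report only what shows in the picture. A call takes as long as a camera call. They do not tell look-alikes from the thing itself.
- models.regions_of(camera, label): "mask" (420x560 bool, what is visible of it) and "pixel" ([column, row] in pixels, amid what is visible of it).
The state is a dict: "time": time; "joint_pos": joint angles; "joint_vel": joint speeds; "joint_efforts": joint torques, N m; "tool_pos": TCP position; "tool_rot": TCP orientation; "contact_force": force on the tool from outside, world axes, zero at the start; "ft_torque": the same for the moment, N m; "gripper_width": opening from 0.0 (shut) to 1.0 (fully open); "grasp_force": force on a finger pad.
Only numpy, scipy, OpenCV 4.12 (cv2) and the standard library are available. Lean on these libraries where they do the work, as an engineer would, in place of code of your own. Each camera call takes 0.05 s, during which the arm holds its last target. There are 200 camera calls.

## Working session

There is one attempt and no reset: what is moved stays moved. The work goes in short steps, Python scripts to look and compute and a tool call to move; the robot and the scene stay as the last step left them, time stands still between calls to the robot, and variables do not carry over. Pictures are saved under pics/ and viewed, at most 14 in all, crops included, and the job is handed in when it is done.

Besides the shell and the picture viewer there is one more tool, called after "Emit:" as name(argument=value, ...), one argument or row to a line, values as JSON. servo_tool: Moves the arm, as the interface text tells. Its arguments: {"type":"object","properties":{"motion":{"type":"array","items":{"type":"number","minimum":-1,"maximum":1}}},"required":["motion"]}

```bash
ls; mkdir -p pics
cat > h.py <<'E'
import numpy as np, cv2
from plant import manip, eyes, job_done, models
from scipy.spatial.transform import Rotation as R
def grab(n,save=None):
    s=manip.state(); im,d=eyes.grab_frame(n); P=eyes.camera_params(n)
    if n=='wrist':
        T=np.eye(4); q=s['tool_rot']; T[:3,:3]=R.from_quat([q[1],q[2],q[3],q[0]]).as_matrix(); T[:3,3]=s['tool_pos']
        pose=T@np.array(P['T_tool_cam'])
    else: pose=np.array(P['pose'])
    f=210/np.tan(np.radians(P['fov_y'])/2)
    if save: cv2.imwrite('pics/'+save,im[:,:,::-1])
    return im,d,(f,P['cx'],P['cy'],pose,P)
def cloud(d,C):
    f,cx,cy,pose,_=C
    v,u=np.mgrid[0:420,0:560]
    p=np.stack([(u-cx)/f*d,-(v-cy)/f*d,-d],-1)
    return p@pose[:3,:3].T+pose[:3,3]
def ray(u,v,C):
    f,cx,cy,pose,_=C
    return pose[:3,3],pose[:3,:3]@np.array([(u-cx)/f,-(v-cy)/f,-1.])
def proj(p,C):
    f,cx,cy,pose,_=C
    q=pose[:3,:3].T@(np.asarray(p)-pose[:3,3]); return cx+f*q[0]/-q[2], cy-f*q[1]/-q[2]
def st():
    s=manip.state(); print({k:np.round(s[k],4).tolist() for k in s})
E
cat > a.py <<'E'
from h import *
st()
for n in ['side','top','wrist']:
    im,d,C=grab(n,n+'0.png'); print(n,C[4])
    for l in ['vial_a_mid','blank_a_mid','mixer','tape_roll','gate','bolt_knob']:
        for r in models.regions_of(n,l)[:6]:
            if r['p']<.2: continue
            P=cloud(d,C)[r['mask']&(d>0)]
            m=im[r['mask']].mean(0).round() 
            print(n,l,round(r['p'],2),np.round(r['pixel']),m,r['mask'].sum(),np.round(np.median(P,0),3) if len(P) else '', np.round(P.max(0),3) if len(P) else '')
E
python3 a.py
```

```text
pics
{'time': 0.0, 'joint_pos': [-1.236, 0.0534, 1.6143, -0.0, 1.476, -0.119], 'joint_vel': [0.0004, 0.0011, 0.0012, 0.0002, 0.0001, 0.0003], 'joint_efforts': [0.001, -39.368, -37.0177, -0.0001, 0.007, -0.0], 'tool_pos': [0.2738, -0.5612, 0.2301], 'tool_rot': [-0.001, 0.9744, 0.225, -0.0001], 'contact_force': [1.292, -0.1972, 0.4277], 'ft_torque': [0.0064, 0.0344, -0.0119], 'grasp_force': 0.0, 'gripper_width': 0.9976}
side {'fov_y': 52.93080470594799, 'cx': 279.7491360759619, 'cy': 210.72217142379728, 'pose': array([[ 0.8562979 ,  0.22441466, -0.46517951,  0.0161561 ],
       [-0.51637383,  0.35353465, -0.77998162, -0.8684969 ],
       [-0.01058223,  0.90810314,  0.41861284,  0.59154723],
       [ 0.        ,  0.        ,  0.        ,  1.        ]])}
side mixer 0.65 [263. 232.] [127. 129. 134.] 5584 [0.457 0.006 0.065] [1.175 1.122 0.306]
side tape_roll 0.86 [410. 288.] [142. 125.  93.] 386 [ 0.694 -0.341  0.021] [ 0.749 -0.264  0.028]
side tape_roll 0.74 [291. 176.] [72. 71. 72.] 928 [0.596 0.053 0.198] [1.175 1.122 0.231]
side gate 0.92 [287. 173.] [72. 71. 72.] 977 [0.597 0.055 0.
[... 662 characters left out ...]
ll 0.67 [287. 224.] [195. 196. 197.] 9082 [0.52  0.008 0.065] [0.697 0.179 0.249]
top gate 0.7 [286. 180.] [98. 97. 96.] 2069 [0.603 0.013 0.212] [0.696 0.137 0.249]
top bolt_knob 0.73 [285. 224.] [196. 197. 197.] 9093 [0.519 0.009 0.065] [0.697 0.169 0.249]
wrist {'fov_y': 65.34316829160318, 'cx': 283.8373589063132, 'cy': 212.11321386246001, 'T_tool_cam': array([[-1.12314320e-04,  9.52811687e-01,  3.03561982e-01,
         7.75194489e-02],
       [ 9.99999938e-01,  5.96818465e-06,  3.51255305e-04,
        -8.06255518e-04],
       [ 3.32868445e-04,  3.03562003e-01, -9.52811629e-01,
        -1.42609263e-01],
       [ 0.00000000e+00,  0.00000000e+00,  0.00000000e+00,
         1.00000000e+00]])}
```

```bash
python3 -c "
import cv2
a=cv2.imread('pics/top0.png');cv2.imwrite('pics/t.png',cv2.resize(a[90:330,120:440],(800,600),interpolation=cv2.INTER_CUBIC))"
```

```text
(no output)
```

View pics/t.png

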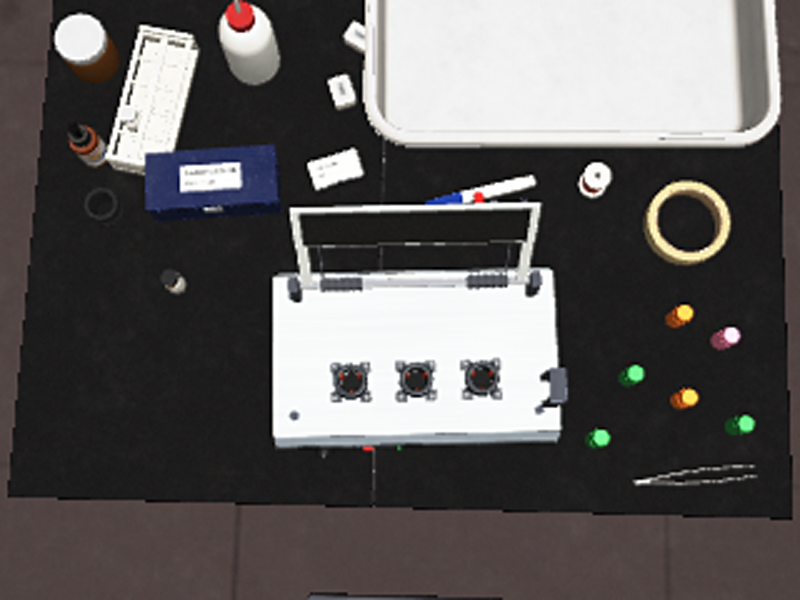

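View pics/side0.png

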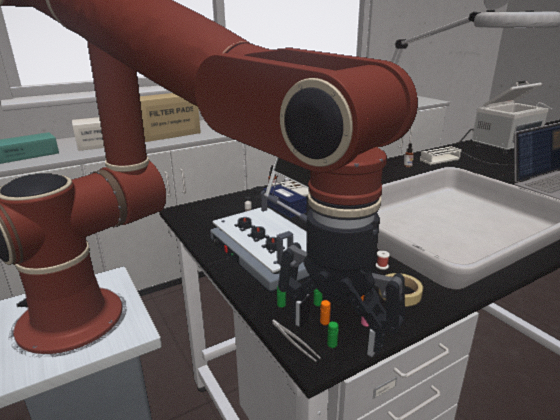

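The top crop shows one sample vial with a grey cap at crop (173,282), which is top px (189,203). The mixer's wells are at crop (350,380), (415,380) and (481,377), and the keeper is at (557,386). The orange blanks are at (683,314) and (686,398). Possible mix-ups are the green look-alikes (634,373), (600,437), (741,424), the pink one (729,336), and the dropper bottle (85,145). The side view is mostly blocked by the arm, and shows an orange blank at (326,312).

```bash
cat > b.py <<'E'
from h import *
im,d,C=grab('top'); X=cloud(d,C)
hsv=cv2.cvtColor(im,cv2.COLOR_RGB2HSV)
def comp(m,name,zmin=.0):
    n,l,s,c=cv2.connectedComponentsWithStats(m.astype(np.uint8))
    for i in range(1,n):
        if s[i,4]<8: continue
        k=(l==i)&(d>0); P=X[k]
        zt=np.percentile(P[:,2],95); T=P[P[:,2]>zt-.008]
        print(name,s[i,4],np.round(c[i]),'top',np.round([*((T.min(0)+T.max(0))/2)[:2],zt],4),np.round(np.ptp(T,axis=0),3))
roi=np.zeros(d.shape,bool); roi[200:300,340:440]=1
comp(roi&(X[...,2]>.02)&(hsv[...,1]>60),'right')
roi[:]=0; roi[170:290,125:225]=1
comp(roi&(X[...,2]>.02)&(X[...,2]<.12),'left')
roi[:]=0; roi[225:265,225:340]=1
comp(roi&(X[...,2]>.078)&(X[...,2]<.12),'collar')
m=(abs(X[...,2]-.065)<.004); m[:190]=0
pts=X[m][:,:2].astype(np.float32); print('plate',cv2.minAreaRect(pts),np.median(X[m][:,2]))
g=(X[...,2]>.11)&(X[...,0]>.55)&(X[...,0]<.75)&(abs(X[...,1])<.2); G=X[g]; print('gate',G.min(0),G.max(0)); 
t=G[G[:,2]>.235]; print(t.mean(0),t.min(0),t.max(0))
E
python3 b.py
```

```text
right 53 [392. 215.] top [ 0.5553 -0.2958  0.0534] [0.017 0.017 0.008]
right 29 [409. 225.] top [ 0.5307 -0.3441  0.0502] [0.017 0.009 0.008]
right 54 [373. 239.] top [ 0.4853 -0.2392  0.0529] [0.017 0.015 0.009]
right 58 [394. 249.] top [ 0.4614 -0.2997  0.0524] [0.017 0.017 0.01 ]
right 57 [416. 259.] top [ 0.4327 -0.361   0.053 ] [0.017 0.017 0.008]
right 52 [359. 265.] top [ 0.4145 -0.2009  0.0533] [0.017 0.018 0.009]
left 47 [160. 174.] top [0.6634 0.3791 0.0345] [0.023 0.037 0.009]
left 260 [199. 172.] top [0.6656 0.2551 0.0568] [0.015 0.131 0.013]
left 54 [188. 201.] top [0.5812 0.2897 0.0527] [0.016 0.018 0.012]
collar 97 [260. 242.] top [0.4656 0.0786 0.0892] [0.036 0.036 0.011]
collar 97 [286. 241.] top [0.4681 0.0067 0.0887] [0.036 0.033 0.008]
collar 101 [312. 241.] top [ 0.4725 -0.0652  0.0887] [0.036 0.036 0.009]
collar 9 [338. 240.] top [ 0.4744 -0.1313  0.1186] [0.005 0.003 0.003]
collar 9 [338. 251.] top [ 0.446  -0.1323  0.1121] [0.006 0.002 0.009]
plate ((0.500934898853302, 0.00807875394821167), (0.18025144934654236, 0.31514886021614075), 2.8545966148376465) 0.06407737722718188
gate [ 0.55241696 -0.12440205  0.11443461] [0.64294412 0.14874122 0.24755379]
[0.61556457 0.01314295 0.24111423] [ 0.60535193 -0.10600366  0.23500968] [0.62546275 0.13421314 0.24755379]
```

Emit:
servo_tool(
  motion=[1,0.45,-0.18,-0.05,0,1,0.9,-0.36,-0.1,0,1,0.9,-0.36,-0.1,0],
)

```text
time: 1.48
tool_pos: [0.3544, -0.4735, 0.2442]
tool_rot: [0.001, 0.974, 0.227, 0.0]
contact_force: [1.4, -0.0, 0.4]
gripper_width: 1.002
grasp_force: 0.0
```

Emit:
servo_tool(
  motion=[1,0.45,-0.18,-0.03,0,1,0.9,-0.36,-0.06,0,1,0.9,-0.36,-0.06,0],
)

```text
time: 1.85
tool_pos: [0.4319, -0.3878, 0.2509]
tool_rot: [0.0, 0.974, 0.227, 0.0]
contact_force: [-0.5, -0.3, -1.1]
gripper_width: 0.996
grasp_force: 0.0
```

Emit:
servo_tool(
  motion=[0.1,0.45,-0.18,0,-0.2,0.1,0.9,-0.36,0,-0.4,0.1,0.9,-0.36,0,-0.6,0.1,0.9,-0.36,0,-0.8],
)

```text
time: 2.35
tool_pos: [0.5081, -0.3041, 0.2501]
tool_rot: [-0.0, 0.856, 0.517, -0.001]
contact_force: [-0.4, -0.1, -1.3]
gripper_width: 0.549
grasp_force: 0.0
```

Emit:
servo_tool(
  motion=[0.1,0,0,0,-0.2,0.1,0,0,0,-0.4,0.1,0,0,0,-0.62,0.1,0,0,0,-0.62],
)

```text
time: 2.85
tool_pos: [0.5076, -0.3046, 0.2502]
tool_rot: [-0.0, 0.709, 0.705, -0.0]
contact_force: [0.5, -0.0, -0.2]
gripper_width: 0.553
grasp_force: 0.0
```

```bash
cat >> h.py <<'E'
def yaw(s=None):
    s=s or manip.state(); q=s['tool_rot']; M=R.from_quat([q[1],q[2],q[3],q[0]]).as_matrix(); return np.arctan2(M[1,0],M[0,0])
def go(x,y,z,yw=None):
    s=manip.state(); a=yaw(s); d=np.array([x,y,z])-s['tool_pos']
    t=[d[0]*np.cos(a)+d[1]*np.sin(a), d[0]*np.sin(a)-d[1]*np.cos(a), -d[2]]
    print('go units',np.round(np.array(t)/.12,3),'turn', None if yw is None else round(-(yw-a)/(np.pi/4),3))
E
cat > c.py <<'E'
from h import *
st(); print(yaw())
im,d,C=grab('wrist','w1.png'); X=cloud(d,C)
hsv=cv2.cvtColor(im,cv2.COLOR_RGB2HSV)
m=(hsv[...,1]>80)&(X[...,2]>.015)&(d>0)
n,l,s,c=cv2.connectedComponentsWithStats(m.astype(np.uint8))
for i in range(1,n):
    if s[i,4]<60: continue
    P=X[l==i]; zt=np.percentile(P[:,2],97); T=P[P[:,2]>zt-.004]
    print(s[i,4],np.round(c[i]),im[l==i].mean(0).round(),np.round([*((T.min(0)+T.max(0))/2)[:2],zt],4),np.round(np.ptp(T,axis=0),3))
for r in models.regions_of('wrist','blank_b_mid'): print(round(r['p'],2),np.round(r['pixel']),im[r['mask']].mean(0).round())
E
python3 c.py
```

```text
{'time': 2.85, 'joint_pos': [-0.6659, -0.0354, 1.67, -0.0006, 1.5073, -0.6604], 'joint_vel': [0.0073, -0.0031, -0.0013, 0.004, 0.0034, 0.0489], 'joint_efforts': [0.099, -35.8106, -37.3349, 0.0014, 0.0018, -0.3534], 'tool_pos': [0.5076, -0.3046, 0.2502], 'tool_rot': [-0.0001, 0.709, 0.7052, -0.0003], 'contact_force': [0.5432, -0.0486, -0.1597], 'ft_torque': [0.0013, -0.0027, 0.0085], 'grasp_force': 0.0, 'gripper_width': 0.5527}
1.5653361839589264
166 [474.  81.] [127.  74.  66.] [ 0.7089 -0.2018  0.0291] [0.009 0.02  0.011]
476 [192.  81.] [ 66. 175.  95.] [ 0.4137 -0.2003  0.0515] [0.018 0.017 0.005]
316 [263. 121.] [ 91. 203. 120.] [ 0.486  -0.2394  0.0515] [0.018 0.019 0.005]
173 [393. 169.] [135. 122.  88.] [ 0.6345 -0.3038  0.0249] [0.024 0.072 0.005]
308 [449. 189.] [140. 120.  91.] [ 0.6949 -0.3104  0.0245] [0.029 0.072 0.005]
356 [329. 173.] [217. 158.  51.] [ 0.5566 -0.2952  0.0511] [0.018 0.018 0.005]
348 [243. 177.] [220. 162.  52.] [ 0.4616 -0.2985  0.0514] [0.018 0.017 0.005]
163 [305. 212.] [172. 105. 124.] [ 0.5325 -0.3445  0.0486] [0.018 0.013 0.004]
385 [221. 229.] [ 68. 166.  91.] [ 0.4335 -0.3606  0.0513] [0.018 0.017 0.005]
0.84 [264. 122.] [ 90. 201. 119.]
0.83 [223. 231.] [ 64. 158.  86.]
0.82 [242. 176.] [219. 160.  51.]
0.79 [306. 216.] [200. 149. 169.]
0.73 [193.  80.] [ 64. 171.  92.]
```

```bash
python3 -c "
import cv2
a=cv2.imread('pics/w1.png');cv2.imwrite('pics/w1c.png',cv2.resize(a[60:270,160:440],(560,420),interpolation=cv2.INTER_CUBIC))
from h import *
go(.4616,-.2988,.1,1.5708)"
```

```text
go units [ 0.043 -0.386  1.253] turn -0.007
```

View pics/w1c.png

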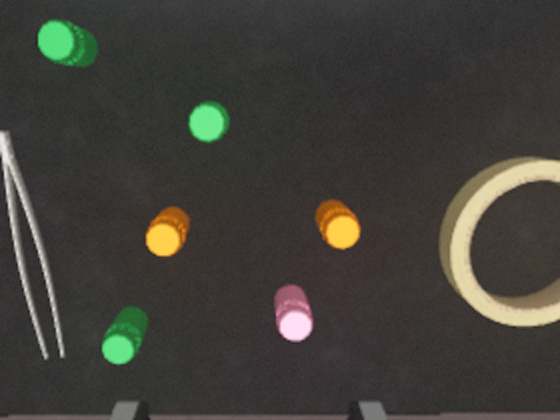

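The crop shows the two orange blanks at (164,238) and (341,230), clear of the green look-alikes (58,40), (208,122), (120,348) and the pink one (295,325). I'm taking the left orange one first.

Emit:
servo_tool(
  motion=[0.1,0.04,-0.39,0.4,0,0.1,0.04,-0.39,0.9,0,0.1,0.04,-0.39,0.9,0],
)

```text
time: 3.32
tool_pos: [0.4577, -0.2958, 0.1366]
tool_rot: [-0.006, 0.709, 0.706, -0.001]
contact_force: [-0.6, 0.5, 0.1]
gripper_width: 0.55
grasp_force: 0.0
```

Emit:
servo_tool(
  motion=[0.1,0,0,0.4,0,0.1,0,0,0.8,0,0.1,0,0,0.94,0,0.1,0,0,0.94,0,0.1,0,0,0.94,0],
)

```text
time: 3.95
tool_pos: [0.4635, -0.2999, 0.0327]
tool_rot: [0.002, 0.708, 0.706, 0.0]
contact_force: [0.4, -0.3, 0.5]
gripper_width: 0.547
grasp_force: 0.0
```

Emit:
servo_tool(
  motion=[-1,0,0,0,0,-1,0,0,0,0,-1,0,0,0,0,-1,0,0,0,0,-1,0,0,0,0],
)

```text
time: 4.58
tool_pos: [0.4626, -0.2993, 0.0317]
tool_rot: [0.001, 0.708, 0.706, 0.0]
contact_force: [-0.3, 0.5, 6.6]
gripper_width: 0.201
grasp_force: 58.5
```

```bash
python3 -c "
from h import *
st();go(.4725,-.0652,.2)"
```

```text
{'time': 4.575, 'joint_pos': [-0.7092, 0.0885, 1.9325, -0.0001, 1.1177, -0.7075], 'joint_vel': [-0.0003, -0.0005, 0.0001, -0.0012, -0.0002, 0.0012], 'joint_efforts': [0.0964, -32.1623, -28.9538, 0.0721, -0.2966, 0.0007], 'tool_pos': [0.4626, -0.2993, 0.0317], 'tool_rot': [0.0014, 0.7077, 0.7065, 0.0], 'contact_force': [-0.3265, 0.5022, 6.5854], 'ft_torque': [0.053, 0.2328, -0.0431], 'grasp_force': 58.5464, 'gripper_width': 0.2008}
go units [ 1.951  0.079 -1.403] turn None
```

Emit:
servo_tool(
  motion=[-1,0,0,-0.4,0,-1,0,0,-0.9,0,-1,0,0,-0.9,0],
)

```text
time: 4.95
tool_pos: [0.4648, -0.301, 0.1448]
tool_rot: [0.006, 0.708, 0.706, 0.001]
contact_force: [-0.6, -0.3, -0.0]
gripper_width: 0.206
grasp_force: 58.6
```

Emit:
servo_tool(
  motion=[-1,0.4,0.04,-0.3,0,-1,0.8,0.08,-0.5,0,-1,0.8,0.08,-0.5,0],
)

```text
time: 5.32
tool_pos: [0.4724, -0.2005, 0.1995]
tool_rot: [0.002, 0.706, 0.708, 0.001]
contact_force: [0.1, -0.1, -2.3]
gripper_width: 0.206
grasp_force: 58.7
```

Emit:
servo_tool(
  motion=[-1,0.4,0,0,0,-1,0.8,0,0,0,-1,0.8,0,0,0,-1,0.8,0,0,0],
)

```text
time: 5.82
tool_pos: [0.4711, -0.1069, 0.1967]
tool_rot: [-0.0, 0.708, 0.706, -0.001]
contact_force: [0.5, -0.4, -0.1]
gripper_width: 0.203
grasp_force: 58.7
```

```bash
cat > w.py <<'E'
from h import *
import sys
st(); im,d,C=grab('wrist',sys.argv[1]); X=cloud(d,C)
m=(d>0)&(X[...,2]>.079)&(X[...,2]<.095)&(abs(X[...,0]-.47)<.05)
n,l,s,c=cv2.connectedComponentsWithStats(m.astype(np.uint8))
for i in range(1,n):
    if s[i,4]<150: continue
    P=X[(l==i)]; zt=np.percentile(P[:,2],90); P=P[abs(P[:,2]-zt)<.004]
    (cx,cy),r=cv2.minEnclosingCircle(P[:,:2].astype(np.float32))
    print(s[i,4],np.round(c[i]),'circ',round(cx,4),round(cy,4),round(r,4),'bb',np.round((P.min(0)+P.max(0))/2,4),'z',round(zt,4))
E
python3 w.py w2.png
```

```text
{'time': 5.825, 'joint_pos': [-0.377, -0.2731, 1.9713, -0.0006, 1.4448, -0.3749], 'joint_vel': [-0.0184, 0.0029, -0.0113, 0.0015, 0.0037, 0.0044], 'joint_efforts': [0.725, -25.2851, -36.7324, 0.0318, 0.0215, -0.0002], 'tool_pos': [0.4711, -0.1069, 0.1967], 'tool_rot': [-0.0005, 0.7078, 0.7064, -0.0006], 'contact_force': [0.4685, -0.4385, -0.1455], 'ft_torque': [-0.0329, 0.0128, 0.0847], 'grasp_force': 58.6825, 'gripper_width': 0.2029}
1582 [281.  53.] circ 0.4686 0.0075 0.019 bb [0.4686 0.0074 0.0856] z 0.0868
1206 [286. 156.] circ 0.4722 -0.0644 0.0191 bb [ 0.4722 -0.0644  0.0855] z 0.0868
```

View pics/w2.png

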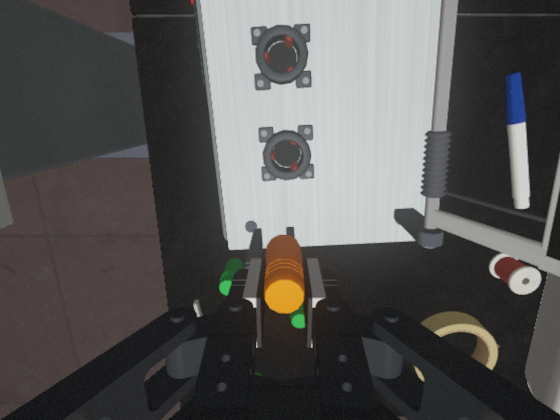

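The wrist view shows well 2 at (281,53), well 3 at (286,156), and the blank held upright, with its top at (285,293).

```bash
cat > v.py <<'E'
from h import *
import sys
# offset of held object's top wrt TCP, seen by wrist camera
s=manip.state(); im,d,C=grab('wrist'); X=cloud(d,C); t=np.array(s['tool_pos'])
D=X-t; m=(d>0)&(np.hypot(D[...,0],D[...,1])<.0135)&(D[...,2]<.03)&(D[...,2]>.005)
P=D[m]; zt=np.percentile(P[:,2],90); T=P[abs(P[:,2]-zt)<.003]
(cx,cy),r=cv2.minEnclosingCircle(T[:,:2].astype(np.float32))
print('held top rel TCP',np.round([cx,cy,zt],4),'r',round(r,4),'mean',np.round(T.mean(0),4),'yaw',yaw(s))
go(*map(float,sys.argv[1:4]),1.5708)
E
python3 v.py .4722 -.0644 .15
```

```text
held top rel TCP [-0.0005 -0.0001  0.0194] r 0.0131 mean [-0.0005  0.0011  0.0183] yaw 1.5679672571101202
go units [0.358 0.006 0.392] turn -0.004
```

Emit:
servo_tool(
  motion=[-1,0.2,0,0.2,0,-1,0.36,0,0.38,0,-1,0.36,0,0.38,0,-1,0.36,0,0.38,0],
)

```text
time: 6.42
tool_pos: [0.4721, -0.0643, 0.1529]
tool_rot: [0.001, 0.708, 0.706, 0.0]
contact_force: [-0.5, 0.1, -0.1]
gripper_width: 0.208
grasp_force: 58.7
```

```bash
python3 v.py .4722 -.0644 .113
```

```text
held top rel TCP [-0.0002 -0.      0.0195] r 0.0135 mean [-0.0005  0.0011  0.0184] yaw 1.5680254854988342
go units [-0.    -0.002  0.336] turn -0.004
```

Emit:
servo_tool(
  motion=[-1,0,0,0.15,0,-1,0,0,0.3,0,-1,0,0,0.33,0,-1,0,0,0.33,0],
)

```text
time: 6.98
tool_pos: [0.472, -0.0632, 0.1111]
tool_rot: [0.0, 0.708, 0.706, 0.001]
contact_force: [4.9, -0.7, -3.8]
gripper_width: 0.207
grasp_force: 59.1
```

Emit:
servo_tool(
  motion=[-1,0,0,0.01,0.18,-1,0,0,0.015,0.36,-1,0,0,0.02,0.54,-1,0,0,0.025,0.72,-1,0,0,0.03,0.88],
)

```text
time: 7.6
tool_pos: [0.4728, -0.0641, 0.1096]
tool_rot: [0.002, 0.906, 0.423, 0.001]
contact_force: [2.4, -2.7, 1.6]
gripper_width: 0.201
grasp_force: 59.6
```

Emit:
servo_tool(
  motion=[-1,0,0,0.004,-0.18,-1,0,0,0.008,-0.36,-1,0,0,0.012,-0.54,-1,0,0,0.016,-0.72,-1,0,0,0.018,-0.9],
)

```text
time: 8.22
tool_pos: [0.4729, -0.0638, 0.1076]
tool_rot: [0.002, 0.701, 0.714, 0.001]
contact_force: [3.0, -0.6, 1.5]
gripper_width: 0.204
grasp_force: 59.6
```

Emit:
servo_tool(
  motion=[-1,0,0,0.004,-0.18,-1,0,0,0.008,-0.36,-1,0,0,0.012,-0.54,-1,0,0,0.014,-0.72,-1,0,0,0.014,-0.9],
)

```text
time: 8.85
tool_pos: [0.4726, -0.0637, 0.1057]
tool_rot: [0.001, 0.41, 0.912, -0.0]
contact_force: [2.4, -1.7, 2.0]
gripper_width: 0.203
grasp_force: 59.6
```

Emit:
servo_tool(
  motion=[-1,0,0,0.004,0.18,-1,0,0,0.008,0.36,-1,0,0,0.01,0.54,-1,0,0,0.012,0.72,-1,0,0,0.012,0.9],
)

```text
time: 9.48
tool_pos: [0.473, -0.064, 0.1045]
tool_rot: [0.002, 0.704, 0.71, 0.001]
contact_force: [3.5, -1.6, 0.9]
gripper_width: 0.21
grasp_force: 59.6
```

Emit:
servo_tool(
  motion=[-1,0,0,0.004,0.18,-1,0,0,0.008,0.36,-1,0,0,0.01,0.54,-1,0,0,0.012,0.72,-1,0,0,0.012,0.9],
)

```text
time: 10.1
tool_pos: [0.4732, -0.0644, 0.1033]
tool_rot: [0.002, 0.906, 0.423, 0.001]
contact_force: [2.8, -2.9, 1.6]
gripper_width: 0.204
grasp_force: 59.7
```

Emit:
servo_tool(
  motion=[-1,0,0,0.004,-0.18,-1,0,0,0.008,-0.36,-1,0,0,0.012,-0.54,-1,0,0,0.014,-0.72,-1,0,0,0.014,-0.9],
)

```text
time: 10.72
tool_pos: [0.4731, -0.0639, 0.1017]
tool_rot: [0.002, 0.701, 0.714, 0.001]
contact_force: [3.3, -0.8, 3.0]
gripper_width: 0.207
grasp_force: 59.8
```

Emit:
servo_tool(
  motion=[-1,0,0,0.004,-0.18,-1,0,0,0.008,-0.36,-1,0,0,0.012,-0.54,-1,0,0,0.014,-0.72,-1,0,0,0.014,-0.9],
)

```text
time: 11.35
tool_pos: [0.4727, -0.0638, 0.0999]
tool_rot: [0.001, 0.41, 0.912, -0.0]
contact_force: [0.6, -1.3, 4.3]
gripper_width: 0.203
grasp_force: 59.8
```

Emit:
servo_tool(
  motion=[-1,0,0,0.004,0.18,-1,0,0,0.008,0.36,-1,0,0,0.01,0.54,-1,0,0,0.012,0.72,-1,0,0,0.012,0.9],
)

```text
time: 11.98
tool_pos: [0.4732, -0.064, 0.0987]
tool_rot: [0.002, 0.704, 0.711, 0.001]
contact_force: [1.7, -2.3, 3.8]
gripper_width: 0.205
grasp_force: 59.9
```

Emit:
servo_tool(
  motion=[-1,0,0,0.004,0.18,-1,0,0,0.008,0.36,-1,0,0,0.01,0.54,-1,0,0,0.012,0.72,-1,0,0,0.012,0.9],
)

```text
time: 12.6
tool_pos: [0.4733, -0.0643, 0.0975]
tool_rot: [0.002, 0.906, 0.423, 0.001]
contact_force: [2.7, -2.5, 3.9]
gripper_width: 0.206
grasp_force: 59.9
```

Emit:
servo_tool(
  motion=[-1,0,0,0.004,-0.18,-1,0,0,0.008,-0.36,-1,0,0,0.01,-0.54,-1,0,0,0.012,-0.72,-1,0,0,0.012,-0.9],
)

```text
time: 13.22
tool_pos: [0.4732, -0.064, 0.0961]
tool_rot: [0.002, 0.701, 0.714, 0.001]
contact_force: [1.1, -0.5, 4.9]
gripper_width: 0.205
grasp_force: 59.9
```

Emit:
servo_tool(
  motion=[-1,0,0,0.004,-0.18,-1,0,0,0.008,-0.36,-1,0,0,0.01,-0.54,-1,0,0,0.012,-0.72,-1,0,0,0.012,-0.9],
)

```text
time: 13.85
tool_pos: [0.4728, -0.0639, 0.0944]
tool_rot: [0.002, 0.41, 0.912, -0.0]
contact_force: [1.9, -1.3, 4.4]
gripper_width: 0.208
grasp_force: 60.0
```

Emit:
servo_tool(
  motion=[-1,0,0,0.004,0.18,-1,0,0,0.008,0.36,-1,0,0,0.01,0.54,-1,0,0,0.012,0.72,-1,0,0,0.012,0.9],
)

```text
time: 14.48
tool_pos: [0.4733, -0.0641, 0.0936]
tool_rot: [0.002, 0.704, 0.711, 0.0]
contact_force: [1.1, -0.5, 6.8]
gripper_width: 0.202
grasp_force: 60.3
```

Emit:
servo_tool(
  motion=[-1,0,0,0.004,0.18,-1,0,0,0.006,0.36,-1,0,0,0.008,0.54,-1,0,0,0.01,0.72,-1,0,0,0.01,0.9],
)

```text
time: 15.1
tool_pos: [0.4736, -0.0644, 0.0929]
tool_rot: [0.002, 0.906, 0.423, 0.001]
contact_force: [0.5, -2.8, 9.7]
gripper_width: 0.206
grasp_force: 60.5
```

Emit:
servo_tool(
  motion=[-1,0,0,0.002,-0.18,-1,0,0,0.004,-0.36,-1,0,0,0.006,-0.54,-1,0,0,0.008,-0.72,-1,0,0,0.008,-0.9],
)

```text
time: 15.72
tool_pos: [0.4735, -0.0642, 0.0923]
tool_rot: [0.002, 0.701, 0.714, 0.001]
contact_force: [-0.5, -0.1, 11.1]
gripper_width: 0.208
grasp_force: 60.6
```

Emit:
servo_tool(
  motion=[-1,0,0,0,-0.18,-1,0,0,0,-0.36,-1,0,0,0,-0.54,-1,0,0,0,-0.72,-1,0,0,0,-0.9],
)

```text
time: 16.35
tool_pos: [0.4733, -0.0642, 0.0921]
tool_rot: [0.002, 0.41, 0.912, -0.0]
contact_force: [-1.5, -1.0, 11.4]
gripper_width: 0.202
grasp_force: 60.6
```

Emit:
servo_tool(
  motion=[-1,0,0,0,0.2,-1,0,0,0,0.4,-1,0,0,0,0.6,-1,0,0,0,0.8,-1,0,0,0,0.9],
)

```text
time: 16.98
tool_pos: [0.4734, -0.0642, 0.0922]
tool_rot: [0.002, 0.703, 0.711, 0.0]
contact_force: [-0.1, -0.8, 11.2]
gripper_width: 0.207
grasp_force: 60.7
```

Emit:
servo_tool(
  motion=[0.1,0,0,0,0,0.1,0,0,0,0,0.1,0,0,0,0,0.1,0,0,0,0],
)

```text
time: 17.48
tool_pos: [0.4712, -0.063, 0.0889]
tool_rot: [-0.0, 0.702, 0.712, -0.0]
contact_force: [-0.6, -0.7, -0.4]
gripper_width: 0.549
grasp_force: 0.0
```

Emit:
servo_tool(
  motion=[0.1,0,0,-0.4,0,0.1,0,0,-0.9,0,0.1,0,0,-0.9,0],
)

```text
time: 17.85
tool_pos: [0.4749, -0.0641, 0.2038]
tool_rot: [0.005, 0.702, 0.712, 0.003]
contact_force: [0.0, 0.2, -0.1]
gripper_width: 0.55
grasp_force: 0.0
```

Emit:
servo_tool(
  motion=[0.1,-0.4,0.1,-0.1,0,0.1,-0.9,0.3,-0.3,0,0.1,-0.9,0.3,-0.3,0,0.1,-0.9,0.3,-0.3,0],
)

```text
time: 18.35
tool_pos: [0.5086, -0.1705, 0.2322]
tool_rot: [-0.001, 0.702, 0.712, -0.0]
contact_force: [0.1, 1.3, 0.5]
gripper_width: 0.547
grasp_force: 0.0
```

```bash
cat > c.py <<'E'
from h import *
import sys
s=manip.state(); print(np.round(s['tool_pos'],4),yaw(s))
im,d,C=grab(sys.argv[1],sys.argv[2]); X=cloud(d,C)
hsv=cv2.cvtColor(im,cv2.COLOR_RGB2HSV)
m=(hsv[...,1]>120)&(hsv[...,0]<25)&(hsv[...,0]>8)&(X[...,2]>.03)&(d>0)
n,l,s,c=cv2.connectedComponentsWithStats(m.astype(np.uint8))
for i in range(1,n):
    if s[i,4]<25: continue
    P=X[l==i]; zt=np.percentile(P[:,2],90); T=P[abs(P[:,2]-zt)<.004]
    print('orange',s[i,4],np.round(c[i]),np.round([*((T.min(0)+T.max(0))/2)[:2],zt],4),np.round(np.ptp(T,axis=0),3))
E
python3 c.py wrist w3.png; python3 c.py top t3.png
```

```text
[ 0.5086 -0.1705  0.2322] 1.5840459203480688
orange 695 [240.  69.] [ 0.473  -0.0643  0.1149] [0.018 0.019 0.005]
orange 342 [325. 292.] [ 0.5556 -0.295   0.0511] [0.017 0.017 0.004]
[ 0.5084 -0.1698  0.2319] 1.5848937946654942
orange 81 [158. 114.] [0.848  0.4041 0.0497] [0.042 0.05  0.007]
orange 37 [312. 241.] [ 0.4728 -0.0643  0.1153] [0.016 0.016 0.007]
```

```bash
python3 -c "
from h import *
go(.5558,-.2952,.0295,1.5708)"
```

```text
go units [-1.054  0.38   1.687] turn 0.019
```

Emit:
servo_tool(
  motion=[0.1,-0.4,0.15,0.2,0,0.1,-0.9,0.33,0.4,0.02,0.1,-0.9,0.33,0.4,0.02],
)

```text
time: 18.82
tool_pos: [0.549, -0.2784, 0.1812]
tool_rot: [-0.003, 0.708, 0.706, -0.001]
contact_force: [-0.8, 0.7, 0.2]
gripper_width: 0.547
grasp_force: 0.0
```

Emit:
servo_tool(
  motion=[0.1,-0.16,0.06,0.3,0,0.1,-0.16,0.06,0.5,0,0.1,-0.16,0.06,0.5,0,0.1,-0.16,0.06,0.5,0],
)

```text
time: 19.32
tool_pos: [0.5579, -0.2964, 0.1269]
tool_rot: [0.001, 0.707, 0.707, 0.0]
contact_force: [0.4, -0.4, 0.1]
gripper_width: 0.553
grasp_force: 0.0
```

```bash
python3 -c "
from h import *
go(.5558,-.2952,.0295,1.5708)"
```

```text
go units [ 0.01  -0.018  0.812] turn -0.001
```

Emit:
servo_tool(
  motion=[0.1,0.01,-0.01,0.4,0,0.1,0.01,-0.01,0.7,0,0.1,0.01,-0.01,0.81,0,0.1,0.01,-0.01,0.81,0,0.1,0.01,-0.01,0.81,0],
)

```text
time: 19.95
tool_pos: [0.5577, -0.297, 0.0309]
tool_rot: [0.002, 0.708, 0.707, 0.0]
contact_force: [0.4, -0.8, -0.3]
gripper_width: 0.551
grasp_force: 0.0
```

Emit:
servo_tool(
  motion=[-1,0,0,0,0,-1,0,0,0,0,-1,0,0,0,0,-1,0,0,0,0,-1,0,0,0,0],
)

```text
time: 20.58
tool_pos: [0.5572, -0.2968, 0.03]
tool_rot: [0.001, 0.708, 0.706, 0.0]
contact_force: [0.1, 1.1, 6.0]
gripper_width: 0.211
grasp_force: 58.6
```

Emit:
servo_tool(
  motion=[-1,0,0,-0.4,0,-1,0,0,-0.9,0,-1,0,0,-0.9,0],
)

```text
time: 20.95
tool_pos: [0.5595, -0.2984, 0.1434]
tool_rot: [0.006, 0.708, 0.706, 0.001]
contact_force: [0.2, -0.4, -0.4]
gripper_width: 0.213
grasp_force: 58.7
```

Emit:
servo_tool(
  motion=[-1,0.3,-0.1,-0.3,0,-1,0.8,-0.3,-0.5,0,-1,0.8,-0.3,-0.5,0],
)

```text
time: 21.32
tool_pos: [0.5199, -0.1978, 0.197]
tool_rot: [0.001, 0.707, 0.707, 0.0]
contact_force: [1.1, -0.4, -0.5]
gripper_width: 0.209
grasp_force: 58.8
```

```bash
python3 v.py .4686 .0074 .2
```

```text
held top rel TCP [-0.0002  0.0001  0.0209] r 0.0135 mean [-0.0005  0.0024  0.0199] yaw 1.57150146272127
go units [ 1.715 -0.427 -0.03 ] turn 0.0
```

Emit:
servo_tool(
  motion=[-1,0.4,-0.1,0,0,-1,0.86,-0.21,0,0,-1,0.86,-0.21,0,0],
)

```text
time: 21.75
tool_pos: [0.4942, -0.0947, 0.1943]
tool_rot: [-0.001, 0.707, 0.708, -0.001]
contact_force: [1.0, -0.4, -0.7]
gripper_width: 0.211
grasp_force: 58.8
```

Emit:
servo_tool(
  motion=[-1,0.4,-0.1,0.1,0,-1,0.84,-0.21,0.35,0,-1,0.84,-0.21,0.35,0,-1,0.84,-0.21,0.35,0,-1,0.84,-0.21,0.35,0],
)

```text
time: 22.38
tool_pos: [0.4714, 0.0026, 0.155]
tool_rot: [0.001, 0.708, 0.706, 0.0]
contact_force: [-0.0, 0.2, -0.9]
gripper_width: 0.207
grasp_force: 58.8
```

```bash
python3 v.py .4694 .0060 .111
```

```text
held top rel TCP [-0.0003 -0.0001  0.0209] r 0.0132 mean [-0.0005  0.0024  0.02  ] yaw 1.5670297797212467
go units [ 0.028 -0.016  0.367] turn -0.005
```

Emit:
servo_tool(
  motion=[-1,0.03,-0.015,0.1,0,-1,0.03,-0.015,0.25,0,-1,0.03,-0.015,0.35,0,-1,0.03,-0.015,0.36,0],
)

```text
time: 22.92
tool_pos: [0.468, 0.0076, 0.109]
tool_rot: [-0.0, 0.708, 0.707, -0.0]
contact_force: [3.1, -0.8, -4.7]
gripper_width: 0.209
grasp_force: 58.8
```

Emit:
servo_tool(
  motion=[-1,0,0,0.01,0.18,-1,0,0,0.015,0.36,-1,0,0,0.02,0.54,-1,0,0,0.025,0.72,-1,0,0,0.03,0.88],
)

```text
time: 23.55
tool_pos: [0.4685, 0.0073, 0.108]
tool_rot: [0.0, 0.906, 0.423, -0.0]
contact_force: [-1.0, -2.0, 0.7]
gripper_width: 0.21
grasp_force: 59.5
```

Emit:
servo_tool(
  motion=[-1,0,0,0.004,-0.18,-1,0,0,0.008,-0.36,-1,0,0,0.012,-0.54,-1,0,0,0.014,-0.72,-1,0,0,0.014,-0.9],
)

```text
time: 24.18
tool_pos: [0.469, 0.007, 0.1065]
tool_rot: [0.001, 0.7, 0.714, -0.0]
contact_force: [1.0, -2.2, 0.0]
gripper_width: 0.208
grasp_force: 59.4
```

Emit:
servo_tool(
  motion=[-1,0,0,0.004,-0.18,-1,0,0,0.008,-0.36,-1,0,0,0.012,-0.54,-1,0,0,0.014,-0.72,-1,0,0,0.014,-0.9],
)

```text
time: 24.8
tool_pos: [0.4694, 0.0069, 0.1052]
tool_rot: [0.001, 0.41, 0.912, -0.0]
contact_force: [0.8, -2.7, 1.1]
gripper_width: 0.208
grasp_force: 59.5
```

Emit:
servo_tool(
  motion=[-1,0,0,0.004,0.18,-1,0,0,0.008,0.36,-1,0,0,0.01,0.54,-1,0,0,0.012,0.72,-1,0,0,0.012,0.9],
)

```text
time: 25.42
tool_pos: [0.469, 0.007, 0.1037]
tool_rot: [0.001, 0.704, 0.711, -0.0]
contact_force: [-0.4, -2.6, 1.4]
gripper_width: 0.212
grasp_force: 59.5
```

Emit:
servo_tool(
  motion=[-1,0,0,0.004,0.18,-1,0,0,0.008,0.36,-1,0,0,0.01,0.54,-1,0,0,0.012,0.72,-1,0,0,0.012,0.9],
)

```text
time: 26.05
tool_pos: [0.4688, 0.0071, 0.1022]
tool_rot: [0.001, 0.906, 0.423, -0.0]
contact_force: [-1.2, -1.7, 2.4]
gripper_width: 0.209
grasp_force: 59.6
```

Emit:
servo_tool(
  motion=[-1,0,0,0.004,-0.18,-1,0,0,0.008,-0.36,-1,0,0,0.012,-0.54,-1,0,0,0.014,-0.72,-1,0,0,0.014,-0.9],
)

```text
time: 26.68
tool_pos: [0.4691, 0.0069, 0.1008]
tool_rot: [0.001, 0.7, 0.714, -0.0]
contact_force: [-1.1, -2.6, 1.9]
gripper_width: 0.2
grasp_force: 59.6
```

Emit:
servo_tool(
  motion=[-1,0,0,0.004,-0.18,-1,0,0,0.008,-0.36,-1,0,0,0.012,-0.54,-1,0,0,0.014,-0.72,-1,0,0,0.014,-0.9],
)

```text
time: 27.3
tool_pos: [0.4695, 0.0069, 0.0994]
tool_rot: [0.001, 0.41, 0.912, -0.001]
contact_force: [0.6, -2.5, 2.9]
gripper_width: 0.211
grasp_force: 59.6
```

Emit:
servo_tool(
  motion=[-1,0,0,0.004,0.18,-1,0,0,0.008,0.36,-1,0,0,0.01,0.54,-1,0,0,0.012,0.72,-1,0,0,0.012,0.9],
)

```text
time: 27.92
tool_pos: [0.4691, 0.0069, 0.0978]
tool_rot: [0.001, 0.704, 0.711, -0.0]
contact_force: [0.0, -2.1, 3.1]
gripper_width: 0.203
grasp_force: 59.6
```

Emit:
servo_tool(
  motion=[-1,0,0,0.004,0.18,-1,0,0,0.008,0.36,-1,0,0,0.01,0.54,-1,0,0,0.012,0.72,-1,0,0,0.012,0.9],
)

```text
time: 28.55
tool_pos: [0.4689, 0.0071, 0.0964]
tool_rot: [0.001, 0.906, 0.423, -0.0]
contact_force: [-1.5, -2.1, 4.2]
gripper_width: 0.21
grasp_force: 59.8
```

Emit:
servo_tool(
  motion=[-1,0,0,0.004,-0.18,-1,0,0,0.008,-0.36,-1,0,0,0.01,-0.54,-1,0,0,0.012,-0.72,-1,0,0,0.012,-0.9],
)

```text
time: 29.18
tool_pos: [0.4692, 0.0069, 0.0951]
tool_rot: [0.001, 0.7, 0.714, -0.0]
contact_force: [0.1, -2.7, 3.6]
gripper_width: 0.206
grasp_force: 59.8
```

Emit:
servo_tool(
  motion=[-1,0,0,0.004,-0.18,-1,0,0,0.008,-0.36,-1,0,0,0.01,-0.54,-1,0,0,0.012,-0.72,-1,0,0,0.012,-0.9],
)

```text
time: 29.8
tool_pos: [0.4697, 0.0068, 0.094]
tool_rot: [0.001, 0.41, 0.912, -0.001]
contact_force: [0.8, -3.6, 4.0]
gripper_width: 0.212
grasp_force: 59.8
```

Emit:
servo_tool(
  motion=[-1,0,0,0.004,0.18,-1,0,0,0.008,0.36,-1,0,0,0.01,0.54,-1,0,0,0.012,0.72,-1,0,0,0.012,0.9],
)

```text
time: 30.42
tool_pos: [0.4692, 0.0068, 0.0924]
tool_rot: [0.001, 0.704, 0.711, -0.001]
contact_force: [-1.5, -3.0, 4.8]
gripper_width: 0.209
grasp_force: 59.9
```

Emit:
servo_tool(
  motion=[-1,0,0,0.004,0.18,-1,0,0,0.006,0.36,-1,0,0,0.008,0.54,-1,0,0,0.01,0.72,-1,0,0,0.01,0.9],
)

```text
time: 31.05
tool_pos: [0.4691, 0.0071, 0.0916]
tool_rot: [0.001, 0.906, 0.423, -0.0]
contact_force: [-4.5, -2.2, 7.0]
gripper_width: 0.208
grasp_force: 60.1
```

Emit:
servo_tool(
  motion=[-1,0,0,0.002,-0.18,-1,0,0,0.004,-0.36,-1,0,0,0.006,-0.54,-1,0,0,0.008,-0.72,-1,0,0,0.01,-0.9],
)

```text
time: 31.68
tool_pos: [0.4696, 0.0068, 0.0909]
tool_rot: [0.001, 0.7, 0.714, -0.0]
contact_force: [-2.9, -3.6, 10.7]
gripper_width: 0.208
grasp_force: 60.3
```

Emit:
servo_tool(
  motion=[-1,0,0,0.002,-0.18,-1,0,0,0.004,-0.36,-1,0,0,0.006,-0.54,-1,0,0,0.008,-0.72,-1,0,0,0.008,-0.9],
)

```text
time: 32.3
tool_pos: [0.4701, 0.0066, 0.0905]
tool_rot: [0.002, 0.41, 0.912, -0.001]
contact_force: [-3.7, -4.5, 10.6]
gripper_width: 0.207
grasp_force: 60.5
```

Emit:
servo_tool(
  motion=[-1,0,0,0.002,0.2,-1,0,0,0.004,0.4,-1,0,0,0.006,0.6,-1,0,0,0.006,0.8,-1,0,0,0.006,0.89],
)

```text
time: 32.92
tool_pos: [0.4695, 0.0067, 0.0898]
tool_rot: [0.001, 0.7, 0.714, -0.001]
contact_force: [-5.7, -2.4, 12.7]
gripper_width: 0.207
grasp_force: 60.8
```

Emit:
servo_tool(
  motion=[0.1,0,0,0,0,0.1,0,0,0,0,0.1,0,0,0,0,0.1,0,0,0,0],
)

```text
time: 33.42
tool_pos: [0.4682, 0.0078, 0.0862]
tool_rot: [-0.0, 0.699, 0.715, -0.0]
contact_force: [0.0, 0.8, 0.6]
gripper_width: 0.549
grasp_force: 0.0
```

Emit:
servo_tool(
  motion=[0.1,0,0,-0.4,0,0.1,0,0,-0.9,0,0.1,0,0,-0.9,0],
)

```text
time: 33.8
tool_pos: [0.4719, 0.0073, 0.2009]
tool_rot: [0.005, 0.699, 0.715, 0.003]
contact_force: [-0.6, -0.6, -0.2]
gripper_width: 0.553
grasp_force: 0.0
```

Emit:
servo_tool(
  motion=[0.1,0.4,0.1,-0.1,0,0.1,0.8,0.3,-0.2,0,0.1,0.8,0.3,-0.2,0,0.1,0.8,0.3,-0.2,0],
)

```text
time: 34.3
tool_pos: [0.5017, 0.1043, 0.2172]
tool_rot: [-0.001, 0.699, 0.715, -0.001]
contact_force: [0.0, -0.4, 0.8]
gripper_width: 0.554
grasp_force: 0.0
```

```bash
cat > l.py <<'E'
from h import *
import sys
s=manip.state(); print(np.round(s['tool_pos'],4),yaw(s))
im,d,C=grab('wrist',sys.argv[1]); X=cloud(d,C)
for r in models.regions_of('wrist','vial_a_mid')[:4]:
    P=X[r['mask']&(d>0)]; zt=np.percentile(P[:,2],92); T=P[abs(P[:,2]-zt)<.004]
    print(round(r['p'],2),np.round(r['pixel']),np.round([*((T.min(0)+T.max(0))/2)[:2],zt],4),np.round(np.ptp(T,axis=0),3))
E
python3 l.py w4.png; python3 w.py w4b.png; python3 c.py top t4.png
```

```text
[0.5017 0.1043 0.2172] 1.5932141818312142
0.61 [320. 242.] [0.538  0.1028 0.2353] [0.148 0.07  0.008]
{'time': 34.4, 'joint_pos': [0.0585, -0.2112, 1.8853, -0.0003, 1.4695, 0.0377], 'joint_vel': [-0.0076, -0.0063, -0.0012, 0.0021, 0.0015, 0.0015], 'joint_efforts': [0.3974, -27.6688, -37.1699, 0.0148, -0.0009, -0.0023], 'tool_pos': [0.5016, 0.1036, 0.2173], 'tool_rot': [-0.0006, 0.6997, 0.7144, -0.0009], 'contact_force': [-0.1456, 0.3998, -0.7188], 'ft_torque': [-0.0483, 0.0118, -0.0116], 'grasp_force': 0.0, 'gripper_width': 0.5485}
926 [243. 226.] circ 0.4652 0.0798 0.019 bb [0.4651 0.0798 0.0854] z 0.0868
649 [252. 291.] circ 0.4688 0.0088 0.0188 bb [0.4707 0.0101 0.0895] z 0.0895
731 [253. 353.] circ 0.4721 -0.0636 0.0185 bb [ 0.4721 -0.0613  0.0897] z 0.0898
[0.5017 0.1035 0.2176] 1.5912092374289724
orange 83 [158. 114.] [0.8486 0.4018 0.051 ] [0.036 0.047 0.007]
orange 34 [286. 241.] [0.4689 0.0073 0.1161] [0.016 0.016 0.006]
orange 37 [312. 241.] [ 0.4732 -0.0643  0.1142] [0.016 0.016 0.005]
```

View pics/w4.png

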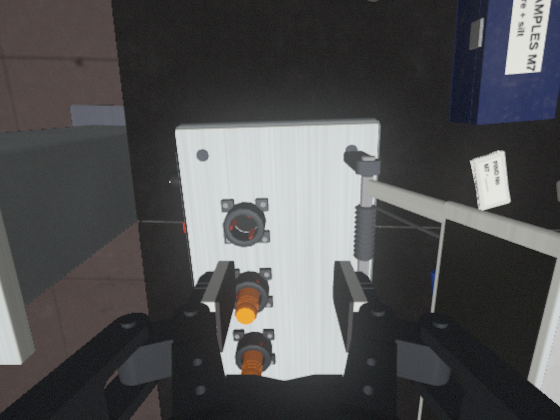

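The wrist view shows the empty well 1 at (243,226), blanks in wells 2 and 3 at (246,315) and (252,370), and the vial just off the top edge at (372,0).

Emit:
servo_tool(
  motion=[0.1,0.4,0.1,0,0,0.1,0.9,0.2,0,0.03,0.1,0.9,0.2,0,0.03,0.1,0.9,0.2,0,0.03],
)

```text
time: 35.0
tool_pos: [0.5238, 0.2122, 0.2182]
tool_rot: [0.0, 0.708, 0.706, -0.0]
contact_force: [-0.8, 0.1, -0.3]
gripper_width: 0.55
grasp_force: 0.0
```

```bash
python3 l.py w5.png
cat > z.py <<'E'
from h import *
s=manip.state()
for n in ['top','top']:
    im,d,C=grab(n); X=cloud(d,C)
    for w in [(.4733,-.0643),(.4692,.0075),(.4655,.0795)]:
        m=(d>0)&(np.hypot(X[...,0]-w[0],X[...,1]-w[1])<.0085)&(X[...,2]>.1)
        if m.sum()>5: print(n,w,m.sum(),np.round(np.percentile(X[m][:,2],[25,50,75]),4),np.round(X[m].mean(0),4))
E
python3 z.py
```

```text
[0.5238 0.2122 0.2182] 1.5687518747069815
top (0.4733, -0.0643) 35 [0.1129 0.1146 0.1155] [ 0.4727 -0.0642  0.1142]
top (0.4692, 0.0075) 33 [0.1121 0.1138 0.1152] [0.4694 0.0077 0.1138]
top (0.4733, -0.0643) 33 [0.111  0.113  0.1141] [ 0.4732 -0.0646  0.113 ]
top (0.4692, 0.0075) 34 [0.1131 0.1146 0.1155] [0.4691 0.0075 0.1144]
```

```bash
cat > g.py <<'E'
from h import *
import sys
s=manip.state(); im,d,C=grab('wrist'); X=cloud(d,C)
m=(d>0)&(X[...,2]>.02)&(X[...,2]<.075)&(X[...,0]>.35)&(X[...,0]<.64)&(X[...,1]>.19)
n,l,st_,c=cv2.connectedComponentsWithStats(m.astype(np.uint8))
for i in range(1,n):
    if st_[i,4]<60: continue
    P=X[l==i]; zt=np.percentile(P[:,2],92); T=P[abs(P[:,2]-zt)<.004]
    print(st_[i,4],np.round(c[i]),im[l==i].mean(0).round(),np.round([*((T.min(0)+T.max(0))/2)[:2],zt],4),np.round(np.ptp(T,axis=0),3))
im,d,C=grab('top','t5.png'); X=cloud(d,C)
m=(d>0)&(X[...,2]>.035)&(X[...,2]<.075)&(X[...,0]>.35)&(X[...,0]<.64)&(X[...,1]>.19)
print(np.round(np.median(X[m],0),4) if m.sum() else 'none',m.sum())
E
python3 g.py
```

```text
478 [344. 106.] [73. 71. 69.] [0.5806 0.2918 0.0509] [0.019 0.018 0.005]
none 0
```

View pics/w5.png

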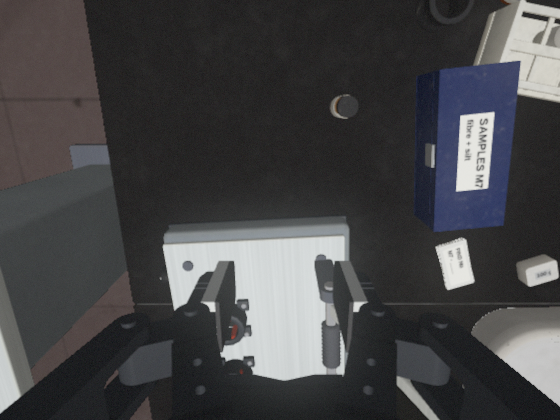

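The wrist view shows one sample vial with a black cap at (345,106), measured at (0.581, 0.292) with its top at 0.051. The ring at (450,5) and the blue box at (465,150) are not part of the job.

```bash
python3 -c "
from h import *
go(.5806,.2912,.0295,1.5708)"
```

```text
go units [0.662 0.469 1.577] turn -0.004
```

Emit:
servo_tool(
  motion=[0.1,0.3,0.2,0.3,0,0.1,0.65,0.46,0.7,0,0.1,0.65,0.46,0.7,0,0.1,0.65,0.46,0.7,0,0.1,0.65,0.46,0.7,0],
)

```text
time: 35.92
tool_pos: [0.5802, 0.2904, 0.1372]
tool_rot: [0.001, 0.708, 0.706, 0.002]
contact_force: [0.6, 0.9, 0.4]
gripper_width: 0.549
grasp_force: 0.0
```

```bash
python3 g.py; python3 -c "
from h import *
go(.5806,.2912,.0295,1.5708)"
```

```text
764 [285. 211.] [86. 84. 81.] [0.5809 0.2917 0.0509] [0.018 0.02  0.005]
none 0
go units [0.006 0.004 0.897] turn -0.003
```

Emit:
servo_tool(
  motion=[0.1,0.01,0,0.4,0,0.1,0.01,0,0.75,0,0.1,0.01,0,0.9,0,0.1,0.01,0,0.9,0,0.1,0.01,0,0.9,0],
)

```text
time: 36.65
tool_pos: [0.5811, 0.2926, 0.0292]
tool_rot: [0.001, 0.708, 0.706, 0.002]
contact_force: [0.4, 0.5, 0.4]
gripper_width: 0.552
grasp_force: 0.0
```

Emit:
servo_tool(
  motion=[-1,0,0,0,0,-1,0,0,0,0,-1,0,0,0,0,-1,0,0,0,0,-1,0,0,0,0],
)

```text
time: 37.28
tool_pos: [0.5807, 0.2925, 0.0286]
tool_rot: [0.001, 0.708, 0.707, 0.001]
contact_force: [-0.4, -0.4, 6.1]
gripper_width: 0.21
grasp_force: 58.6
```

Emit:
servo_tool(
  motion=[-1,0,0,-0.4,0,-1,0,0,-0.9,0,-1,0,0,-0.9,0],
)

```text
time: 37.65
tool_pos: [0.5833, 0.2936, 0.1421]
tool_rot: [0.003, 0.708, 0.707, 0.006]
contact_force: [0.9, -0.4, -0.4]
gripper_width: 0.208
grasp_force: 58.9
```

Emit:
servo_tool(
  motion=[-1,-0.4,-0.2,-0.3,0,-1,-0.85,-0.46,-0.5,0,-1,-0.85,-0.46,-0.5,0,-1,-0.85,-0.46,-0.5,0],
)

```text
time: 38.15
tool_pos: [0.5237, 0.19, 0.1939]
tool_rot: [-0.0, 0.708, 0.706, -0.0]
contact_force: [0.3, 0.1, -1.1]
gripper_width: 0.209
grasp_force: 58.9
```

```bash
python3 v.py .4655 .0793 .155
```

```text
held top rel TCP [-0.0002  0.0002  0.0223] r 0.0135 mean [-0.0005  0.0002  0.0214] yaw 1.5683663737405915
go units [-0.927 -0.484  0.32 ] turn -0.002
```

Emit:
servo_tool(
  motion=[-1,-0.4,-0.2,0.05,0,-1,-0.92,-0.485,0.2,0,-1,-0.92,-0.485,0.32,0,-1,-0.92,-0.485,0.32,0,-1,-0.92,-0.485,0.32,0],
)

```text
time: 38.83
tool_pos: [0.4665, 0.0809, 0.1565]
tool_rot: [-0.0, 0.707, 0.707, 0.0]
contact_force: [-0.1, -0.5, 0.1]
gripper_width: 0.21
grasp_force: 59.0
```

```bash
python3 v.py .4658 .0797 .110
```

```text
held top rel TCP [-0.0003 -0.0002  0.0222] r 0.0133 mean [-0.0005  0.0002  0.0214] yaw 1.5703979600250975
go units [-0.01  -0.007  0.391] turn -0.0
```

Emit:
servo_tool(
  motion=[-1,-0.01,-0.007,0.1,0,-1,-0.01,-0.007,0.25,0,-1,-0.01,-0.007,0.36,0,-1,-0.01,-0.007,0.38,0],
)

```text
time: 39.38
tool_pos: [0.464, 0.0789, 0.1084]
tool_rot: [-0.001, 0.708, 0.706, -0.0]
contact_force: [2.6, 0.9, -4.2]
gripper_width: 0.207
grasp_force: 58.8
```

Emit:
servo_tool(
  motion=[-1,0,0,0.01,0.18,-1,0,0,0.015,0.36,-1,0,0,0.02,0.54,-1,0,0,0.025,0.72,-1,0,0,0.03,0.88],
)

```text
time: 40.0
tool_pos: [0.4655, 0.0793, 0.1079]
tool_rot: [-0.0, 0.906, 0.423, 0.001]
contact_force: [-0.2, 2.4, 1.2]
gripper_width: 0.207
grasp_force: 59.3
```

Emit:
servo_tool(
  motion=[-1,0,0,0.004,-0.18,-1,0,0,0.008,-0.36,-1,0,0,0.012,-0.54,-1,0,0,0.014,-0.72,-1,0,0,0.014,-0.9],
)

```text
time: 40.62
tool_pos: [0.4647, 0.0794, 0.1059]
tool_rot: [-0.001, 0.701, 0.714, 0.001]
contact_force: [-1.4, 2.5, 1.1]
gripper_width: 0.204
grasp_force: 59.3
```

Emit:
servo_tool(
  motion=[-1,0,0,0.004,-0.18,-1,0,0,0.008,-0.36,-1,0,0,0.012,-0.54,-1,0,0,0.014,-0.72,-1,0,0,0.014,-0.9],
)

```text
time: 41.25
tool_pos: [0.4644, 0.0791, 0.104]
tool_rot: [-0.001, 0.41, 0.912, 0.0]
contact_force: [-2.0, 0.6, 1.4]
gripper_width: 0.214
grasp_force: 59.3
```

Emit:
servo_tool(
  motion=[-1,0,0,0.004,0.18,-1,0,0,0.008,0.36,-1,0,0,0.01,0.54,-1,0,0,0.012,0.72,-1,0,0,0.012,0.9],
)

```text
time: 41.88
tool_pos: [0.4651, 0.0796, 0.1029]
tool_rot: [-0.001, 0.704, 0.71, 0.001]
contact_force: [-0.1, 4.5, 1.2]
gripper_width: 0.206
grasp_force: 59.3
```

Emit:
servo_tool(
  motion=[-1,0,0,0.004,0.18,-1,0,0,0.008,0.36,-1,0,0,0.01,0.54,-1,0,0,0.012,0.72,-1,0,0,0.012,0.9],
)

```text
time: 42.5
tool_pos: [0.4657, 0.0797, 0.1019]
tool_rot: [-0.001, 0.906, 0.423, 0.002]
contact_force: [1.0, 4.2, 0.7]
gripper_width: 0.209
grasp_force: 59.3
```

Emit:
servo_tool(
  motion=[-1,0,0,0.004,-0.18,-1,0,0,0.008,-0.36,-1,0,0,0.012,-0.54,-1,0,0,0.014,-0.72,-1,0,0,0.014,-0.9],
)

```text
time: 43.12
tool_pos: [0.465, 0.0796, 0.1001]
tool_rot: [-0.001, 0.701, 0.714, 0.001]
contact_force: [-1.3, 3.6, 2.6]
gripper_width: 0.208
grasp_force: 59.4
```

Emit:
servo_tool(
  motion=[-1,0,0,0.004,-0.18,-1,0,0,0.008,-0.36,-1,0,0,0.012,-0.54,-1,0,0,0.014,-0.72,-1,0,0,0.014,-0.9],
)

```text
time: 43.75
tool_pos: [0.4647, 0.0792, 0.0983]
tool_rot: [-0.001, 0.41, 0.912, 0.0]
contact_force: [-1.3, 2.8, 3.5]
gripper_width: 0.207
grasp_force: 59.5
```

Emit:
servo_tool(
  motion=[-1,0,0,0.004,0.18,-1,0,0,0.008,0.36,-1,0,0,0.01,0.54,-1,0,0,0.012,0.72,-1,0,0,0.012,0.9],
)

```text
time: 44.38
tool_pos: [0.4651, 0.0796, 0.0971]
tool_rot: [-0.001, 0.704, 0.71, 0.001]
contact_force: [-1.3, 3.5, 3.2]
gripper_width: 0.209
grasp_force: 59.5
```

Emit:
servo_tool(
  motion=[-1,0,0,0.004,0.18,-1,0,0,0.008,0.36,-1,0,0,0.01,0.54,-1,0,0,0.012,0.72,-1,0,0,0.012,0.9],
)

```text
time: 45.0
tool_pos: [0.4658, 0.0797, 0.096]
tool_rot: [-0.001, 0.906, 0.423, 0.002]
contact_force: [0.7, 3.5, 3.4]
gripper_width: 0.21
grasp_force: 59.4
```

Emit:
servo_tool(
  motion=[-1,0,0,0.004,-0.18,-1,0,0,0.008,-0.36,-1,0,0,0.01,-0.54,-1,0,0,0.012,-0.72,-1,0,0,0.012,-0.9],
)

```text
time: 45.62
tool_pos: [0.4651, 0.0796, 0.0944]
tool_rot: [-0.001, 0.701, 0.713, 0.001]
contact_force: [-1.1, 2.0, 4.2]
gripper_width: 0.206
grasp_force: 59.6
```

Emit:
servo_tool(
  motion=[-1,0,0,0.004,-0.18,-1,0,0,0.008,-0.36,-1,0,0,0.01,-0.54,-1,0,0,0.012,-0.72,-1,0,0,0.012,-0.9],
)

```text
time: 46.25
tool_pos: [0.4648, 0.0792, 0.0929]
tool_rot: [-0.001, 0.41, 0.912, 0.0]
contact_force: [-3.5, 1.3, 6.4]
gripper_width: 0.214
grasp_force: 59.7
```

Emit:
servo_tool(
  motion=[-1,0,0,0.004,0.18,-1,0,0,0.008,0.36,-1,0,0,0.01,0.54,-1,0,0,0.012,0.72,-1,0,0,0.012,0.9],
)

```text
time: 46.88
tool_pos: [0.4653, 0.0797, 0.0917]
tool_rot: [-0.001, 0.704, 0.71, 0.001]
contact_force: [-1.9, 2.4, 5.2]
gripper_width: 0.215
grasp_force: 59.7
```

Emit:
servo_tool(
  motion=[-1,0,0,0.004,0.18,-1,0,0,0.006,0.36,-1,0,0,0.008,0.54,-1,0,0,0.01,0.72,-1,0,0,0.012,0.9],
)

```text
time: 47.5
tool_pos: [0.4661, 0.0798, 0.0908]
tool_rot: [-0.001, 0.906, 0.423, 0.002]
contact_force: [0.1, 3.7, 5.7]
gripper_width: 0.208
grasp_force: 59.7
```

Emit:
servo_tool(
  motion=[-1,0,0,0.002,-0.18,-1,0,0,0.004,-0.36,-1,0,0,0.006,-0.54,-1,0,0,0.008,-0.72,-1,0,0,0.01,-0.9],
)

```text
time: 48.12
tool_pos: [0.4654, 0.0797, 0.0897]
tool_rot: [-0.001, 0.701, 0.713, 0.001]
contact_force: [-3.9, 3.3, 9.4]
gripper_width: 0.216
grasp_force: 60.0
```

Emit:
servo_tool(
  motion=[-1,0,0,0.002,-0.18,-1,0,0,0.004,-0.36,-1,0,0,0.006,-0.54,-1,0,0,0.008,-0.72,-1,0,0,0.008,-0.9],
)

```text
time: 48.75
tool_pos: [0.465, 0.0793, 0.0889]
tool_rot: [-0.001, 0.41, 0.912, 0.0]
contact_force: [-5.5, 2.3, 11.8]
gripper_width: 0.211
grasp_force: 60.3
```

Emit:
servo_tool(
  motion=[-1,0,0,0.002,0.2,-1,0,0,0.004,0.4,-1,0,0,0.006,0.6,-1,0,0,0.006,0.8,-1,0,0,0.006,0.9],
)

```text
time: 49.38
tool_pos: [0.4657, 0.0798, 0.0887]
tool_rot: [-0.001, 0.703, 0.711, 0.001]
contact_force: [-4.0, 4.7, 12.4]
gripper_width: 0.211
grasp_force: 60.3
```

Emit:
servo_tool(
  motion=[0.1,0,0,0,0,0.1,0,0,0,0,0.1,0,0,0,0,0.1,0,0,0,0],
)

```text
time: 49.88
tool_pos: [0.4645, 0.0785, 0.0855]
tool_rot: [-0.0, 0.702, 0.712, -0.0]
contact_force: [-0.5, -0.2, -0.2]
gripper_width: 0.552
grasp_force: 0.0
```

Emit:
servo_tool(
  motion=[0.1,0,0,-0.4,0,0.1,0,0,-0.9,0,0.1,0,0,-0.9,0],
)

```text
time: 50.25
tool_pos: [0.4682, 0.0787, 0.2002]
tool_rot: [0.004, 0.702, 0.712, 0.004]
contact_force: [0.2, 0.3, -0.6]
gripper_width: 0.556
grasp_force: 0.0
```

Emit:
servo_tool(
  motion=[0.1,0,0,-0.4,0,0.1,0,0,-0.9,0,0.1,0,0,-0.9,0],
)

```text
time: 50.62
tool_pos: [0.467, 0.0787, 0.3073]
tool_rot: [0.003, 0.702, 0.712, 0.003]
contact_force: [-0.6, 0.0, -1.1]
gripper_width: 0.552
grasp_force: 0.0
```

```bash
cat > gate.py <<'E'
from h import *
st()
im,d,C=grab('top','t6.png'); X=cloud(d,C)
for w in [(.4733,-.0643),(.4692,.0075),(.4655,.0795)]:
    m=(d>0)&(np.hypot(X[...,0]-w[0],X[...,1]-w[1])<.0085)&(X[...,2]>.1)
    print(w,m.sum(),np.round(np.percentile(X[m][:,2],[25,50,75]),4) if m.sum() else '')
g=(X[...,2]>.13)&(X[...,2]<.3)&(X[...,0]>.55)&(X[...,0]<.68)&(abs(X[...,1])<.2)
hsv=cv2.cvtColor(im,cv2.COLOR_RGB2HSV)
red=(hsv[...,1]>150)&((hsv[...,0]<6)|(hsv[...,0]>174))&(X[...,2]>.1)&(d>0)&(X[...,0]<.75)&(X[...,0]>.55)
n,l,s,c=cv2.connectedComponentsWithStats(red.astype(np.uint8))
for i in range(1,n): print('red',s[i,4],c[i],np.round(np.median(X[l==i],0),4))
for a in np.arange(.13,.26,.01):
    k=g&(abs(X[...,2]-a)<.005); P=X[k]
    if len(P): print(round(a,3),len(P),np.round(P.min(0),3),np.round(P.max(0),3),np.round(np.median(P,0),3))
cv2.imwrite('pics/t6c.png',cv2.resize(im[150:270,210:370,::-1],(800,600),interpolation=cv2.INTER_CUBIC))
E
python3 gate.py
```

```text
{'time': 50.625, 'joint_pos': [0.0095, -0.3602, 1.8569, -0.0, 1.6353, -0.0045], 'joint_vel': [-0.0003, 0.0319, 0.097, 0.001, -0.0205, -0.0006], 'joint_efforts': [0.0333, -23.1153, -38.7618, 0.0006, 0.1543, 0.0006], 'tool_pos': [0.467, 0.0787, 0.3073], 'tool_rot': [0.0034, 0.7021, 0.712, 0.0034], 'contact_force': [-0.5589, 0.001, -1.0548], 'ft_torque': [-0.0212, -0.0096, -0.0131], 'grasp_force': 0.0, 'gripper_width': 0.5523}
(0.4733, -0.0643) 34 [0.1132 0.1143 0.1159]
(0.4692, 0.0075) 45 [0.1134 0.1148 0.6036]
(0.4655, 0.0795) 102 [0.6247 0.6255 0.6262]
red 13 [311.15384615 168.61538462] [ 0.6345 -0.0486  0.2212]
0.13 7 [ 0.572 -0.107  0.131] [ 0.584 -0.046  0.133] [ 0.579 -0.099  0.132]
0.14 11 [ 0.58  -0.108  0.137] [ 0.589 -0.084  0.144] [ 0.582 -0.101  0.14 ]
0.15 14 [ 0.583 -0.107  0.147] [ 0.593 -0.086  0.154] [ 0.586 -0.101  0.15 ]
0.16 10 [ 0.587 -0.106  0.156] [ 0.593 -0.085  0.164] [ 0.589 -0.101  0.161]
0.17 14 [ 0.59  -0.107  0.165] [ 0.599 -0.084  0.175] [ 0.593 -0.101  0.17 ]
0.18 14 [ 0.593 -0.106  0.175] [ 0.6   -0.083  0.185] [ 0.597 -0.1    0.179]
0.19 73 [ 0.594 -0.107  0.186] [0.603 0.017 0.195] [ 0.598 -0.041  0.192]
0.2 126 [ 0.592 -0.106  0.195] [0.608 0.047 0.205] [ 0.601 -0.043  0.2  ]
0.21 184 [ 0.597 -0.107  0.205] [0.612 0.129 0.215] [ 0.603 -0.014  0.211]
0.22 283 [ 0.597 -0.106  0.215] [0.644 0.136 0.225] [0.606 0.003 0.22 ]
0.23 267 [ 0.601 -0.107  0.225] [0.634 0.135 0.235] [0.61  0.013 0.23 ]
0.24 403 [ 0.605 -0.106  0.235] [0.625 0.134 0.245] [0.615 0.008 0.241]
0.25 32 [ 0.61  -0.083  0.245] [0.624 0.134 0.25 ] [0.615 0.039 0.246]
```

View pics/t6c.png

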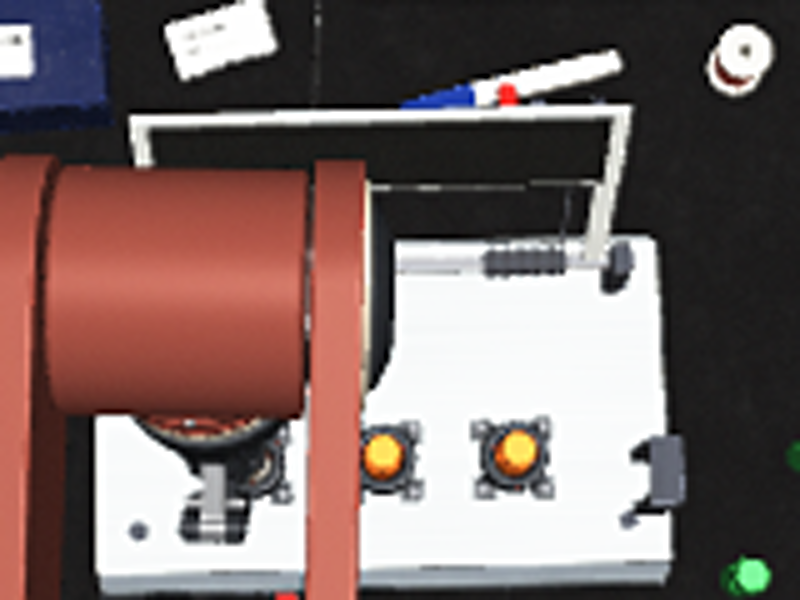

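The top crop shows the two seated blanks at (383,452) and (517,450), the open gate with its free edge from (130,118) to (630,108), the red knob at (508,95), and the keeper at (665,470). The vial is hidden under the arm.

Emit:
servo_tool(
  motion=[-1,0,0,0,0.23,-1,0,0,0,0.46,-1,0,0,0,0.69,-1,0,0,0,0.92,-1,0,0,0,0.98],
)

```text
time: 51.3
tool_pos: [0.4638, 0.0786, 0.2987]
tool_rot: [-0.001, 0.919, 0.395, -0.002]
contact_force: [-0.1, -0.5, 0.5]
gripper_width: 0.002
grasp_force: 0.0
```

Emit:
servo_tool(
  motion=[-1,0,0,0,0.23,-1,0,0,0,0.46,-1,0,0,0,0.69,-1,0,0,0,0.92,-1,0,0,0,0.98],
)

```text
time: 51.92
tool_pos: [0.4638, 0.0786, 0.2987]
tool_rot: [-0.0, 1.0, 0.022, -0.002]
contact_force: [-0.1, 1.1, -0.5]
gripper_width: 0.002
grasp_force: 0.0
```

```bash
cat >> h.py <<'E'
O=np.array([.4690,.0076]); YW=.051
def m2w(mx,my): return O+np.array([mx*np.cos(YW)-my*np.sin(YW), mx*np.sin(YW)+my*np.cos(YW)])
def w2m(p): d=np.array(p[:2])-O; return np.array([d[0]*np.cos(YW)+d[1]*np.sin(YW), -d[0]*np.sin(YW)+d[1]*np.cos(YW)])
def gm(mx,my,z): 
    s=manip.state(); print('mixer pos',np.round(w2m(s['tool_pos']),4),s['tool_pos'][2].round(4)); x,y=m2w(mx,my); go(x,y,z,YW)
E
cat > k.py <<'E'
from h import *
im,d,C=grab('wrist','w7.png'); X=cloud(d,C)
hsv=cv2.cvtColor(im,cv2.COLOR_RGB2HSV)
red=(hsv[...,1]>130)&((hsv[...,0]<7)|(hsv[...,0]>173))&(X[...,2]>.1)&(d>0)
n,l,s,c=cv2.connectedComponentsWithStats(red.astype(np.uint8))
for i in range(1,n):
    if s[i,4]>15: P=np.median(X[l==i],0); print('red',s[i,4],c[i],np.round(P,4),'mixer',np.round(w2m(P),4))
im,d,C=grab('top'); X=cloud(d,C)
for w in [(.4733,-.0643),(.4692,.0075),(.4655,.0795)]:
    m=(d>0)&(np.hypot(X[...,0]-w[0],X[...,1]-w[1])<.0085)&(X[...,2]>.1)
    print(w,m.sum(),np.round(np.percentile(X[m][:,2],[25,50,75]),4) if m.sum() else '')
gm(.175,-.018,.307)
E
python3 k.py
```

```text
(0.4733, -0.0643) 34 [0.1115 0.1137 0.1148]
(0.4692, 0.0075) 45 [0.1119 0.1137 0.5955]
(0.4655, 0.0795) 111 [0.6154 0.6164 0.6172]
mixer pos [-0.0015  0.0712] 0.299
go units [ 1.475  0.735 -0.066] turn -0.007
```

Emit:
servo_tool(
  motion=[-1,0.35,0.2,-0.05,0,-1,0.75,0.37,-0.06,0,-1,0.75,0.37,-0.06,0],
)

```text
time: 52.4
tool_pos: [0.5578, 0.0371, 0.3054]
tool_rot: [-0.0, 1.0, 0.022, -0.003]
contact_force: [0.3, -1.3, 0.5]
gripper_width: 0.001
grasp_force: 0.0
```

Emit:
servo_tool(
  motion=[-1,0.35,0.2,0,0,-1,0.74,0.36,0,0,-1,0.74,0.36,0,0,-1,0.74,0.36,0,0],
)

```text
time: 52.9
tool_pos: [0.6464, -0.0003, 0.3081]
tool_rot: [-0.0, 1.0, 0.023, -0.001]
contact_force: [-0.4, -0.1, 0.1]
gripper_width: -0.003
grasp_force: 0.0
```

```bash
python3 k.py
```

```text
red 317 [346.58044164 236.12933754] [ 0.6337 -0.047   0.2222] mixer [ 0.1617 -0.0629]
(0.4733, -0.0643) 23 [0.1124 0.1143 0.1165]
(0.4692, 0.0075) 99 [0.6328 0.6342 0.6353]
(0.4655, 0.0795) 0 
mixer pos [ 0.1767 -0.0167] 0.3094
go units [-0.014  0.011  0.02 ] turn -0.006
```

View pics/w7.png

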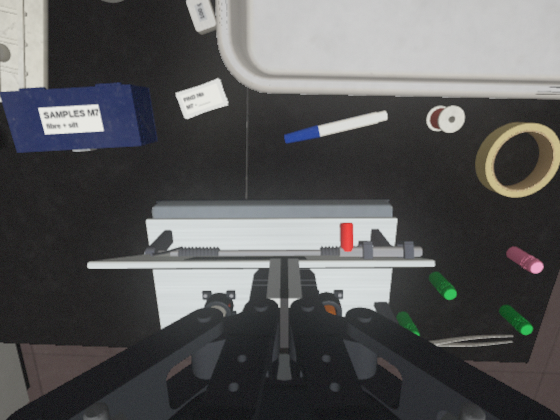

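The wrist view shows the red knob at (347,236), the gate's edge along row 264, and the tool behind the gate in the face's free span, near (285,270).

Emit:
servo_tool(
  motion=[-1,0,0,0.35,0,-1,0,0,0.7,0,-1,0,0,0.7,0,-1,0,0,0.7,0],
)

```text
time: 53.5
tool_pos: [0.6477, -0.0005, 0.2275]
tool_rot: [0.0, 1.0, 0.023, 0.001]
contact_force: [0.4, -0.1, -0.0]
gripper_width: -0.001
grasp_force: 0.0
```

Emit:
servo_tool(
  motion=[-1,-0.12,0,0,0,-1,-0.24,0,0,0,-1,-0.3,0,0,0,-1,-0.3,0,0,0],
)

```text
time: 54.0
tool_pos: [0.6111, -0.0025, 0.2258]
tool_rot: [0.0, 1.0, 0.023, 0.001]
contact_force: [1.9, -0.6, 1.0]
gripper_width: -0.002
grasp_force: 1.0
```

```bash
python3 -c "
from h import *
gm(.111,-.017,.228);st()"
```

```text
mixer pos [ 0.1414 -0.0173] 0.2258
go units [-0.253 -0.001 -0.018] turn -0.007
{'time': 54.0, 'joint_pos': [-0.1258, 0.0226, 1.6529, 0.0001, 1.4646, 1.3998], 'joint_vel': [0.0012, 0.0214, -0.0127, 0.003, -0.0061, 0.0013], 'joint_efforts': [-0.0557, -37.6772, -35.272, -0.0921, 0.5222, -0.0028], 'tool_pos': [0.6111, -0.0025, 0.2258], 'tool_rot': [0.0001, 0.9997, 0.0226, 0.0007], 'contact_force': [1.9345, -0.5848, 0.9812], 'ft_torque': [0.0465, -0.2403, -0.0264], 'grasp_force': 1.0004, 'gripper_width': -0.0017}
```

Emit:
servo_tool(
  motion=[-1,-0.12,0,-0.01,0,-1,-0.25,0,-0.02,0,-1,-0.37,0,-0.01,0,-1,-0.49,0,0.01,0,-1,-0.49,0,0.01,0],
)

```text
time: 54.62
tool_pos: [0.5515, -0.0051, 0.2233]
tool_rot: [0.0, 1.0, 0.023, -0.001]
contact_force: [3.3, -1.1, 0.5]
gripper_width: -0.001
grasp_force: 1.0
```

```bash
python3 -c "
from h import *
gm(.0535,-.017,.218);gm(.0276,-.017,.202)"
```

```text
mixer pos [ 0.0817 -0.0169] 0.2233
go units [-0.235  0.002  0.044] turn -0.007
mixer pos [ 0.0817 -0.0169] 0.2233
go units [-0.451  0.003  0.177] turn -0.007
```

Emit:
servo_tool(
  motion=[-1,-0.12,0,0.01,0,-1,-0.24,0,0.04,0,-1,-0.35,0,0.1,0,-1,-0.45,0,0.18,0,-1,-0.45,0,0.18,0],
)

```text
time: 55.25
tool_pos: [0.4971, -0.0074, 0.201]
tool_rot: [-0.0, 1.0, 0.023, -0.001]
contact_force: [2.1, -0.4, 1.7]
gripper_width: 0.002
grasp_force: 1.1
```

Emit:
servo_tool(
  motion=[-1,-0.1,0,0.09,0,-1,-0.18,0,0.19,0,-1,-0.25,0,0.3,0,-1,-0.3,0,0.43,0,-1,-0.3,0,0.43,0],
)

```text
time: 55.88
tool_pos: [0.4607, -0.009, 0.1485]
tool_rot: [-0.0, 1.0, 0.023, -0.002]
contact_force: [-0.2, -0.2, 3.1]
gripper_width: 0.001
grasp_force: 1.4
```

```bash
python3 -c "
from h import *
gm(-.013,-.017,.1245);st()"
```

```text
mixer pos [-0.0091 -0.0161] 0.1485
go units [-0.033  0.007  0.2  ] turn -0.007
{'time': 55.875, 'joint_pos': [-0.181, -0.2879, 2.0654, -0.0004, 1.369, 1.3446], 'joint_vel': [0.0031, -0.0023, -0.0372, 0.0003, 0.0334, 0.0016], 'joint_efforts': [-0.046, -21.9212, -33.8863, 0.0049, -0.2847, -0.0076], 'tool_pos': [0.4607, -0.009, 0.1485], 'tool_rot': [-0.0003, 0.9997, 0.0226, -0.0024], 'contact_force': [-0.2109, -0.1648, 3.0705], 'ft_torque': [0.0281, 0.1449, -0.041], 'grasp_force': 1.3614, 'gripper_width': 0.0008}
```

Emit:
servo_tool(
  motion=[-1,-0.02,0,0.08,0,-1,-0.03,0,0.16,0,-1,-0.04,0,0.2,0,-1,-0.04,0,0.2,0],
)

```text
time: 56.38
tool_pos: [0.458, -0.0094, 0.1264]
tool_rot: [-0.0, 1.0, 0.023, -0.0]
contact_force: [0.2, -0.7, 3.5]
gripper_width: 0.001
grasp_force: 1.5
```

Emit:
servo_tool(
  motion=[-1,0,0,0.01,0,-1,0,0,0.02,0,-1,0,0,0.02,0],
)

```text
time: 56.75
tool_pos: [0.4579, -0.0094, 0.1242]
tool_rot: [0.0, 1.0, 0.023, -0.0]
contact_force: [-1.4, 0.1, 3.4]
gripper_width: -0.003
grasp_force: 1.6
```

Emit:
servo_tool(
  motion=[-1,0,0,0.01,0,-1,0,0,0.02,0,-1,0,0,0.02,0],
)

```text
time: 57.12
tool_pos: [0.4578, -0.0094, 0.1217]
tool_rot: [-0.0, 1.0, 0.023, -0.0]
contact_force: [-1.3, -1.3, 3.5]
gripper_width: -0.002
grasp_force: 1.6
```

Emit:
servo_tool(
  motion=[-1,0,0,0.01,0,-1,0,0,0.02,0,-1,0,0,0.02,0],
)

```text
time: 57.5
tool_pos: [0.4577, -0.0094, 0.1194]
tool_rot: [-0.0, 1.0, 0.023, -0.0]
contact_force: [-3.9, 0.5, 3.8]
gripper_width: -0.0
grasp_force: 2.3
```

Emit:
servo_tool(
  motion=[-1,0,0,0.005,0,-1,0,0,0.01,0,-1,0,0,0.01,0],
)

```text
time: 57.88
tool_pos: [0.4578, -0.0094, 0.1186]
tool_rot: [0.0, 1.0, 0.023, -0.0]
contact_force: [-2.9, 0.1, 7.0]
gripper_width: -0.002
grasp_force: 3.3
```

Emit:
servo_tool(
  motion=[-1,0,0,0.005,0,-1,0,0,0.01,0,-1,0,0,0.01,0],
)

```text
time: 58.25
tool_pos: [0.4578, -0.0094, 0.1178]
tool_rot: [0.0, 1.0, 0.023, -0.0]
contact_force: [-4.8, -0.1, 7.9]
gripper_width: -0.0
grasp_force: 4.3
```

Run:
```python
from h import *
st(); gm(-.015,-.017,.117)
im,d,C=grab('wrist','w8.png'); X=cloud(d,C)
hsv=cv2.cvtColor(im,cv2.COLOR_RGB2HSV)
red=(hsv[...,1]>130)&((hsv[...,0]<7)|(hsv[...,0]>173))&(X[...,2]>.11)&(X[...,2]<.16)&(d>0)
P=X[red]; print(red.sum(),np.round(np.median(P,0),4),np.round(P.max(0),4),w2m(np.median(P,0))) if red.sum() else print('no red')
```

```text
{'time': 58.25, 'joint_pos': [-0.1831, -0.2642, 2.1005, -0.0003, 1.3063, 1.3423], 'joint_vel': [0.0, -0.0012, 0.0012, -0.0, 0.0002, 0.0015], 'joint_efforts': [0.0757, -20.0776, -32.796, 0.2756, -1.4685, -0.0007], 'tool_pos': [0.4578, -0.0094, 0.1178], 'tool_rot': [0.0, 0.9997, 0.0227, -0.0005], 'contact_force': [-4.8334, -0.1016, 7.863], 'ft_torque': [-0.0625, 0.9063, -0.0327], 'grasp_force': 4.3096, 'gripper_width': -0.0004}
mixer pos [-0.0121 -0.0164] 0.1178
go units [-0.024  0.005  0.006] turn -0.007
868 [ 0.46   -0.0554  0.1422] [0.4684 0.0016 0.1568] [-0.01217963 -0.06244677]
```

View pics/w8.png

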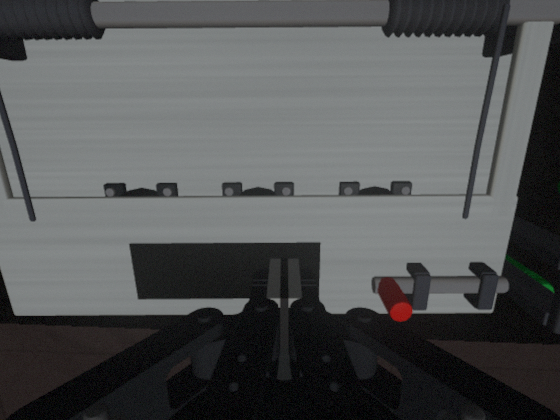

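The wrist view shows the gate flat, the closed fingers pressing on it at (285,275), the red knob at (395,300), and the bolt pointing right through its guides towards the keeper.

Emit:
servo_tool(
  motion=[-1,0,0,0.005,0,-1,0,0.06,0.005,0,-1,0,0.12,0.005,0,-1,0,0.18,0.005,0,-1,0,0.2,0.005,0],
)

```text
time: 58.92
tool_pos: [0.4607, -0.0323, 0.118]
tool_rot: [-0.002, 1.0, 0.022, 0.002]
contact_force: [-1.2, 5.6, 7.1]
gripper_width: -0.003
grasp_force: 4.0
```

Emit:
servo_tool(
  motion=[-1,0,0.03,0,0,-1,0,0.06,0,0,-1,0,0.09,0,0,-1,0,0.1,0,0],
)

```text
time: 59.42
tool_pos: [0.4612, -0.0438, 0.1179]
tool_rot: [-0.002, 1.0, 0.023, 0.002]
contact_force: [-0.7, 7.4, 7.3]
gripper_width: -0.0
grasp_force: 4.8
```

```bash
cat > q.py <<'E'
from h import *
gm(-.012,-.067,.117)
im,d,C=grab('wrist','w9.png'); X=cloud(d,C)
hsv=cv2.cvtColor(im,cv2.COLOR_RGB2HSV)
red=(hsv[...,1]>130)&((hsv[...,0]<7)|(hsv[...,0]>173))&(X[...,2]>.11)&(X[...,2]<.16)&(d>0)
n,l,s,c=cv2.connectedComponentsWithStats(red.astype(np.uint8))
for i in range(1,n):
    if s[i,4]>150: P=np.median(X[l==i],0); print(s[i,4],np.round(c[i]),np.round(P,4),w2m(P))
E
python3 q.py
```

```text
mixer pos [-0.0104 -0.0509] 0.1179
go units [-0.012  0.134  0.008] turn -0.008
501 [328. 298.] [ 0.4616 -0.062   0.1379] [-0.01092037 -0.06916816]
```

Emit:
servo_tool(
  motion=[-1,0,0.04,0.004,0,-1,0,0.08,0.006,0,-1,0,0.12,0.006,0,-1,0,0.15,0.006,0,-1,0,0.15,0.006,0],
)

```text
time: 60.1
tool_pos: [0.4621, -0.0619, 0.1175]
tool_rot: [-0.002, 1.0, 0.023, 0.002]
contact_force: [-1.0, 6.1, 8.6]
gripper_width: -0.0
grasp_force: 5.2
```

```bash
python3 q.py
```

```text
mixer pos [-0.0104 -0.0691] 0.1175
go units [-0.014 -0.017  0.004] turn -0.007
492 [328. 298.] [ 0.4626 -0.0801  0.1375] [-0.01087412 -0.0872731 ]
```

Emit:
servo_tool(
  motion=[-1,0,0.02,0,0,-1,0,0.03,0,0,-1,0,0.03,0,0],
)

```text
time: 60.52
tool_pos: [0.4622, -0.0631, 0.1172]
tool_rot: [-0.005, 1.0, 0.023, 0.002]
contact_force: [-0.1, 14.8, 9.8]
gripper_width: 0.0
grasp_force: 9.9
```

```bash
python3 q.py
```

```text
mixer pos [-0.0104 -0.0702] 0.1172
go units [-0.013 -0.027  0.001] turn -0.007
465 [327. 298.] [ 0.4627 -0.0811  0.1371] [-0.01082034 -0.08824972]
```

View pics/w9.png

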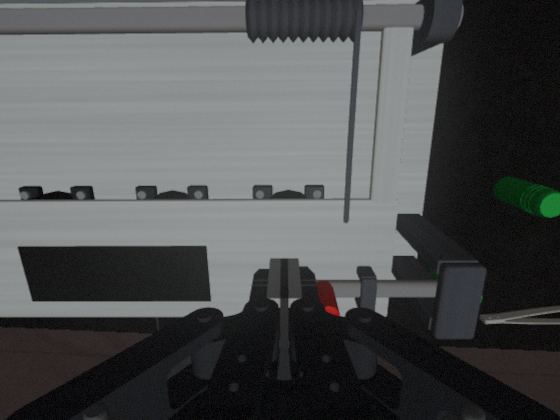

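The wrist view shows the bolt run out under the keeper at (440,290), with the knob beside the fingers at (328,298). The force rise to 14.8 N says it is at its stop. I'm backing off now.

Emit:
servo_tool(
  motion=[-1,0,-0.05,0,0,-1,0,-0.1,0,0,-1,0,-0.1,-0.03,0,-1,0,-0.1,-0.08,0],
)

```text
time: 61.08
tool_pos: [0.4603, -0.0548, 0.1255]
tool_rot: [-0.0, 1.0, 0.023, 0.0]
contact_force: [0.4, -0.1, -0.2]
gripper_width: 0.001
grasp_force: 0.0
```

Emit:
servo_tool(
  motion=[-1,0,0,-0.4,0,-1,0,0,-0.9,0,-1,0,0,-0.9,0],
)

```text
time: 61.45
tool_pos: [0.4624, -0.0554, 0.2388]
tool_rot: [0.001, 1.0, 0.023, 0.005]
contact_force: [0.4, 0.3, 0.2]
gripper_width: 0.004
grasp_force: 0.0
```

Emit:
servo_tool(
  motion=[-1,-0.4,-0.2,-0.3,0,-1,-0.8,-0.4,-0.6,0,-1,-0.8,-0.4,-0.6,0,-1,-0.8,-0.4,-0.6,0],
)

```text
time: 61.95
tool_pos: [0.3617, -0.0112, 0.3039]
tool_rot: [-0.0, 1.0, 0.023, -0.001]
contact_force: [1.3, 0.3, -0.0]
gripper_width: 0.001
grasp_force: 0.0
```

Run:
```python
from h import *
st()
im,d,C=grab('top','t9.png'); X=cloud(d,C)
cv2.imwrite('pics/t9c.png',cv2.resize(im[150:270,210:370,::-1],(800,600),interpolation=cv2.INTER_CUBIC))
m=(d>0)&(X[...,2]>.105)&(X[...,2]<.2)&(X[...,0]>.42)&(X[...,0]<.53)&(X[...,1]>-.1)&(X[...,1]<.14)
P=X[m]; A=np.c_[P[:,:2],np.ones(len(P))]; print(len(P),np.linalg.lstsq(A,P[:,2],rcond=None)[0],np.median(P,0))
```

```text
{'time': 61.95, 'joint_pos': [-0.2376, -0.664, 2.0636, 0.0002, 1.7433, 1.2877], 'joint_vel': [-0.0093, 0.0434, 0.0051, -0.0008, -0.0046, -0.0007], 'joint_efforts': [0.2922, -12.9188, -39.2069, 0.0137, 0.0692, 0.004], 'tool_pos': [0.3617, -0.0112, 0.3039], 'tool_rot': [-0.0002, 0.9997, 0.0228, -0.0006], 'contact_force': [1.2609, 0.2772, -0.0474], 'ft_torque': [0.021, -0.0284, 0.0141], 'grasp_force': 0.0, 'gripper_width': 0.0006}
1825 [-0.04224635 -0.01177592  0.14428512] [0.47017699 0.01575871 0.12389843]
```

View pics/t9c.png

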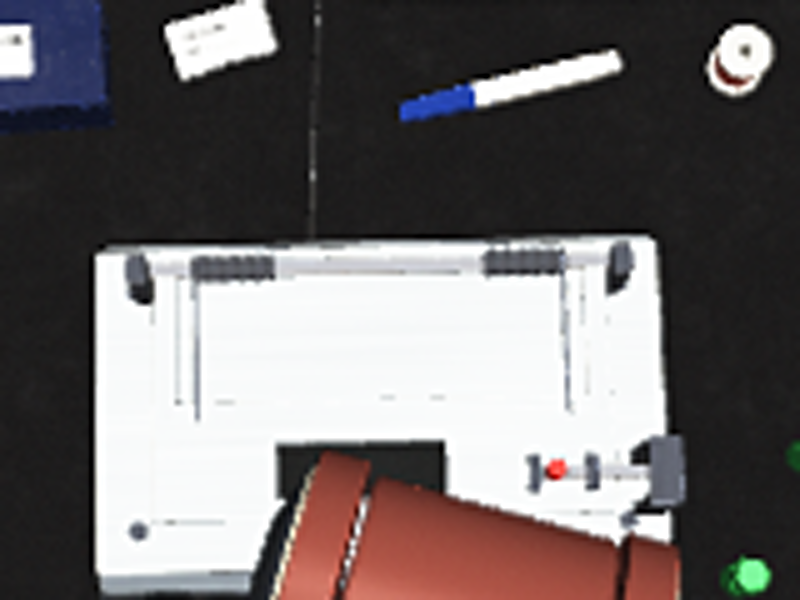

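The top crop shows the gate shut by itself, with the bolt through the keeper at (665,470), the knob at (556,468), and a fitted gate slope of about 0.04 rad. The arm is clear, so I'm handing in.

```bash
python3 -c "
from h import *
print(job_done())"
```

```text
the job is handed in; nothing more can be done
None
```

I handed the job in at about 62 s of robot time, with no verdict returned: the one sample vial (black cap) is in well 1, orange blanks are in wells 2 and 3, and the gate is shut and bolted. The vial's seating was judged from force and height only, because the arm hid it from the top camera.

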